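# Pack the carved plaques and peg the keeper batten down

### The arm

A 7-joint arm with a two-finger parallel gripper is mounted at the origin on the work surface. World frame = base frame: x ahead of the robot, y to its left, z up, the work surface at z = 0. Lengths are in mm, angles in rad, forces in N, time in s.
With the tool pointing down it reaches from about 400 to 850 mm from the base axis. Payload 4.5 kg.
Tool frame: the origin (TCP) lies on the centre line of the jaws, within the pads' length; the fingertips stand 11 mm ahead of it and the grasp point (between the pads) lies 8 mm behind it; z points along the fingers, y is the line along which they close (so a half turn about z gives the same grasp; the last joint's range is limited). The gripper opens to 85 mm and grips with 20 to 120 N. Pads are 22 mm wide; open, the fingers measure 114 mm over their backs; the gripper's body (76 mm by 85 mm) begins 54 mm behind the grasp point. The pads swing forward as they close: fully open they stand 13 mm farther back than shut.
Start: joints at [1.335, 0.689, -0.195, 1.565, 0.157, 0.902, -0.215], TCP at [166.615, -602.406, 242.317] pointing down, gripper open.
Joint ranges: [-3.01, 3.01], [-0.46, 2.08], [-1.47, 1.51], [0.13, 2.56], [-1, 4.14], [0.04, 2.09], [-2.66, 2.66]. Speed limits (rad/s): [2.57, 2.57, 3.14, 3.14, 3.14, 3.14, 3.14].

### API

Orientations are given as [roll, pitch, yaw] about the fixed x, y, z axes, in that order (R = Rz(yaw) Ry(pitch) Rx(roll)).
In Python, from plant import manip gives the robot as it stands.
- The arm moves only by the tool steer_hand, called after "Request:" by a JSON object that holds its "fn" and its "kwargs". Schema: {"type":"object","properties":{"motion":{"type":"array","items":{"type":"array","items":{"type":"number"},"minItems":6,"maxItems":6},"minItems":1,"maxItems":8},"jaw":{"type":"number"},"clamp_n":{"type":"number"},"only":{"type":"string"},"quiet":{"type":"boolean"},"lines":{"type":"string"}},"required":["motion"],"additionalProperties":false}. motion is a list of rows, 1 to 8 of them, each of 6 numbers: dx, dy, dz in mm, then a rotation vector rx, ry, rz in rad; each row shifts and turns the commanded pose from where the row before left it, along the tool's axes as they then stand; what a row does not reach is not made up. A row lasts 1/8 s, in which the tool goes at most 62.5 mm and 0.188 rad, less where a joint would pass 70% of its speed; a pose out of reach is approached as far as the arm can. jaw is the opening from 0.0 (shut) to 1.0 (fully open), set as the call begins (left out keeps the last). The fingers move at their own pace and stop on an object; clamp_n is the grip in N (left out, the last holds). Time passes only in rows, so rows that do not move let the fingers close. The tool returns the time, the measured TCP pose, the force, the opening and the grip force at its end. only (a regular expression) keeps the lines of the reply that match it, lines (a string "A,B") keeps lines A to B, and quiet returns only ok. Input that does not fit is refused with a message, and nothing moves.
- manip.state(): the state, without advancing time (a new reading comes with each control period).
- manip.get_image(name): name is "scene" or "top" or "wrist"; returns the picture (384x512x3 uint8, red, green, blue); there is no depth.
- manip.calibration(name): a dict with "vertical_fov" (degrees; the focal length in pixels is half the picture's height over the tangent of half this angle, whatever the lens; pixels are square), "cx", "cy" (the principal point, pixels), "R" (3x3) and "t" (3): a world point X has camera coordinates R X + t. Camera axes: x right, y down, z forward; pixel columns grow to the right and rows downward; lengths in mm; the calibration is good to about 2 mm. A picture is of the moment at which its call begins: read the wrist's pose just before it. calibration takes no time and is no camera call; for the wrist camera it gives the pose at the moment of the call.
- manip.job_done(): hands the job in; it is judged then, once.
The state is a dict: "t": time; "q": joint angles; "joint_velocities": joint speeds; "effort": joint torques, N m; "tool_pos": TCP position; "orientation": TCP orientation; "ft_force": force on the tool from outside, world axes, zero at the start; "wrist_torque": the same for the moment, N m; "opening": opening from 0.0 (shut) to 1.0 (fully open); "finger_force": force on a finger pad.
Only numpy, scipy, OpenCV 4.12 (cv2) and the standard library are available. Lean on these libraries where they do the work, as an engineer would, in place of code of your own. Each camera call takes 0.05 s, during which the arm holds its last target. There are 200 camera calls.

### The job

The fair is closing: stand every plaque from the display stand on edge in the travelling rack, one to a slot (any slot), each right down on the rack's floor. Then lay the keeper batten across the tops of the rack's two end boards with its end holes over theirs, and push the two pegs down through batten and end boards, one at each end, until their heads sit on the batten. Leave the mallet, the wax tin and the two gouges beyond the stand where they are.

Things in the scene. Friction and masses are not known exactly. Their poses are not given: they have to be found in the camera images.
- rack: fixed plywood travelling rack, a tray 108 mm wide (x) by 324 mm long (y); origin: centre of its underside, z up. Floor top at z 10. Five slots across it, at y -104, -52, 0, 52 and 104 mm (see point slot0). An end board 30 mm thick and full width at each end (y +-132 to +-162 mm) rises to z 116, the rack's highest part, with an upright hole in the middle of its top
- slot0 (a point): the slot nearest the rack's -y end: its middle, on the floor (rack y -104, z 10 mm). All slots are alike: 21 mm wide along y, formed by facing grooves between ribs on the two side boards, open at the top, from the floor up to z 60. Groove bottoms are 88 mm apart along x, rib faces 68 mm apart; a plaque's side edges go in the grooves
- rack_hole_a (a point): mouth of the hole in the top of the end board at the rack's +y end (rack y = +147 mm, z = 116 mm); hole 13 mm across, 38 mm deep
- rack_hole_b (a point): the same in the end board at the rack's -y end (rack y = -147 mm, z = 116 mm)
- stand: fixed wooden display stand: a 440 mm long ledge (along y) with a low back board; plaques lean on it side by side facing its +x (away from the robot), 20 degrees back towards its -x. Origin on the bench below the corner of ledge and back board, which is at z 25 mm. The back board reaches 50 mm up the plaques' backs; above that they are free before and behind. 6 mm lip in front
- plaque0: carved limewood plaque, 80 mm wide (y), 100 mm high (z), 16 mm thick (x, carved face +x), about 70 g; origin at the centre of its lower edge. At first it leans in the stand, its z axis 20 degrees off upright, neighbours 88 mm apart; lift it straight up or along its z axis. May be absent
- plaque1: carved limewood plaque, 80 mm wide (y), 100 mm high (z), 16 mm thick (x, carved face +x), about 70 g; origin at the centre of its lower edge. At first it leans in the stand, its z axis 20 degrees off upright, neighbours 88 mm apart; lift it straight up or along its z axis. May be absent
- plaque2: carved limewood plaque, 80 mm wide (y), 100 mm high (z), 16 mm thick (x, carved face +x), about 70 g; origin at the centre of its lower edge. At first it leans in the stand, its z axis 20 degrees off upright, neighbours 88 mm apart; lift it straight up or along its z axis. May be absent
- plaque3: carved limewood plaque, 80 mm wide (y), 100 mm high (z), 16 mm thick (x, carved face +x), about 70 g; origin at the centre of its lower edge. At first it leans in the stand, its z axis 20 degrees off upright, neighbours 88 mm apart; lift it straight up or along its z axis. May be absent
- plaque4: carved limewood plaque, 80 mm wide (y), 100 mm high (z), 16 mm thick (x, carved face +x), about 70 g; origin at the centre of its lower edge. At first it leans in the stand, its z axis 20 degrees off upright, neighbours 88 mm apart; lift it straight up or along its z axis. May be absent
- batten: keeper batten: loose plywood bar 370 mm long (y), 44 mm wide (x), 18 mm thick, about 170 g, with an upright hole near each end; starts flat on the bench. Origin: centre of its underside. On the rack it rests on the tops of the two end boards, 6 mm above the plaques; either way round fits
- batten_hole_a (a point): centre of the batten's hole at its +y end, on the underside (batten y = +147 mm); through hole 13 mm across
- batten_hole_b (a point): the same at its -y end (batten y = -147 mm)
- peg_block: loose drilled wooden block 60 (x) by 120 (y) by 60 mm high, 600 g; the two pegs stand in it at y +30 and -30 mm, in holes 13 mm across and 50 mm deep, their heads resting on its top; origin at the centre of its underside
- peg_a: turned wooden peg, 30 g: shank 10 mm across, 46 mm long, its last 11 mm tapering to a 4 mm tip; above it a cylindrical head 22 mm across, 24 mm high, to hold it by. Origin at the tip, z towards the head (head from z 46 to 70 mm). Starts tip down in the block. Home, the head rests on the batten and the tip is 28 mm below the end board's top
- peg_b: a second peg, the same as peg_a
- gouge1: carving gouge lying on the bench beyond the stand, 115 mm wooden handle 22 mm thick and a 90 mm blade; origin at the ferrule; not part of the job
- gouge2: another gouge beyond the stand; not part of the job
- mallet: brass carving mallet standing on its head, 64 mm across, 190 mm high, at the right beside the stand; not part of the job
- wax_tin: flat round tin 72 mm across, 40 mm high, at the left beside the stand; not part of the job

How it is judged (in metres and radians):
On the way, in this order (a step that is already met when the one before it is completed fails the run):
1. every plaque stands on edge in a slot of the rack, right down on its floor (z of plaque0 in the frame of rack between 0.006 and 0.014 m and x of plaque0 in the frame of rack between -0.009 and 0.009 m and y of plaque0 in the frame of rack between -0.115 and 0.115 m and angle between each of plaque0, plaque1, plaque2, plaque3, plaque4's own z axis and vertical below 0.15 rad and angle between the x axis of each of plaque0, plaque1, plaque2, plaque3, plaque4 and the y axis of rack, either way round below 0.15 rad and z of plaque1 in the frame of rack between 0.006 and 0.014 m and x of plaque1 in the frame of rack between -0.009 and 0.009 m and y of plaque1 in the frame of rack between -0.115 and 0.115 m and z of plaque2 in the frame of rack between 0.006 and 0.014 m and x of plaque2 in the frame of rack between -0.009 and 0.009 m and y of plaque2 in the frame of rack between -0.115 and 0.115 m and z of plaque3 in the frame of rack between 0.006 and 0.014 m and x of plaque3 in the frame of rack between -0.009 and 0.009 m and y of plaque3 in the frame of rack between -0.115 and 0.115 m and z of plaque4 in the frame of rack between 0.006 and 0.014 m and x of plaque4 in the frame of rack between -0.009 and 0.009 m and y of plaque4 in the frame of rack between -0.115 and 0.115 m), for 0.2 s.
2. the keeper batten lies flat across both end boards of the rack (z of batten in the frame of rack between 0.113 and 0.121 m and angle between batten's own z axis and vertical below 0.03 rad and angle between the y axis of batten and the y axis of rack, either way round below 0.12 rad and horizontal distance between batten and rack below 0.02 m), for 0.2 s.
At the end, for the whole second after the job is handed in: Every plaque upright (0.15 rad) in a slot, within 4 mm of the rack's floor; batten flat on both end boards, its holes within 4.5 mm of theirs; a peg in each pair of holes, upright (0.08 rad), tip at least 24.5 mm below the end board's top, so its head is within 3.5 mm of the batten; all at rest (all of step 1 and all of step 2 and ((horizontal distance between batten_hole_a and rack_hole_a below 0.0045 m and horizontal distance between batten_hole_b and rack_hole_b below 0.0045 m) or (horizontal distance between batten_hole_b and rack_hole_a below 0.0045 m and horizontal distance between batten_hole_a and rack_hole_b below 0.0045 m)) and (((horizontal distance between peg_a and rack_hole_a below 0.0035 m and z of peg_a in the frame of rack_hole_a between -0.034 and -0.0245 m and angle between peg_a's own z axis and vertical below 0.08 rad) and (horizontal distance between peg_b and rack_hole_b below 0.0035 m and z of peg_b in the frame of rack_hole_b between -0.034 and -0.0245 m and angle between peg_b's own z axis and vertical below 0.08 rad)) or ((horizontal distance between peg_b and rack_hole_a below 0.0035 m and z of peg_b in the frame of rack_hole_a between -0.034 and -0.0245 m and angle between peg_b's own z axis and vertical below 0.08 rad) and (horizontal distance between peg_a and rack_hole_b below 0.0035 m and z of peg_a in the frame of rack_hole_b between -0.034 and -0.0245 m and angle between peg_a's own z axis and vertical below 0.08 rad))) and linear speed of each of plaque0, plaque1, plaque2, plaque3, plaque4, batten, peg_a, peg_b below 0.03 m/s); the robot touches nothing.
It fails at once if the mallet, the wax tin or a gouge beyond the stand is moved by more than 40 mm (distance of any of gouge1, gouge2, mallet, wax_tin from where it was at the start of the episode above 0.04 m).
Of plaque0, plaque1, plaque2, plaque3, plaque4 only 3 to 5 are there at a start; the rules pass over those that are not, and their reading is None.
At some moment in a run one of batten, peg_block may be knocked a few centimetres aside while the robot is not near it.
It also fails if it takes over 210 s, if anything falls off the work surface, if the arm or the gripper's body presses on something with over 40 N, if the wrist force passes 120 N, or if a joint passes its speed limit or range.

## Working session

There is one attempt and no reset: what is moved stays moved. The work goes in short steps, Python scripts to look and compute and a tool call to move; the robot and the scene stay as the last step left them, time stands still between calls to the robot, and variables do not carry over. Pictures are saved under pics/ and viewed, at most 14 in all, crops included, and the job is handed in when it is done.

```bash
ls; mkdir -p pics
```

Run:
```python
from plant import manip
import cv2
for n in("scene","top"):
    im=manip.get_image(n); cv2.imwrite(f"pics/{n}0.png",cv2.resize(im[:,:,::-1],(800,600),interpolation=cv2.INTER_CUBIC)); c=manip.calibration(n); print(n,c)
print(manip.state())
```

```text
pics
plant.py
scene {'vertical_fov': 42.510995367056545, 'cx': 244.43980568529275, 'cy': 182.437359640729, 'R': array([[ 0.58102463,  0.81384339,  0.00832592],
       [ 0.63069927, -0.44376019, -0.63662809],
       [-0.51442085,  0.37514775, -0.77112603]]), 't': array([-295.56416065, -267.52888497, 1736.17254619])}
top {'vertical_fov': 54.58295494062038, 'cx': 259.67858341519076, 'cy': 191.99690011016435, 'R': array([[ 7.98063285e-03, -9.99967075e-01,  1.46918120e-03],
       [-9.97624759e-01, -8.06244810e-03, -6.84093388e-02],
       [ 6.84189317e-02, -9.19741723e-04, -9.97656255e-01]]), 't': array([ -11.31000902,  509.23955094, 1237.15825348])}
{'t': 0.1, 'q': array([ 1.33480063,  0.68994239, -0.19447881,  1.56624263,  0.15728609,
        0.90250264, -0.21511041]), 'joint_velocities': array([-0.00060746, -0.00164407, -0.00053459, -0.00253112, -0.00080596,
        0.0017835 , -0.00083537]), 'effort': array([-3.39673155e-03, -5.40599942e+01, -1.27136763e+00, -1.58985257e+01,
        9.42946644e-03,  4.38964023e-03, -9.08631932e-06]), 'tool_pos': array([ 166.37136814, -601.85731661,  241.53610178]), 'orientation': array([-3.13988979e+00,  1.36120680e-04,  2.69821557e-01]), 'ft_force': array([-0.1058194 , -0.23910661, -0.18412534]), 'wrist_torque': array([ 0.02063112,  0.02073841, -0.02779569]), 'finger_force': 0.0, 'opening': 1.0008718299673849}
```
View pics/scene0.png

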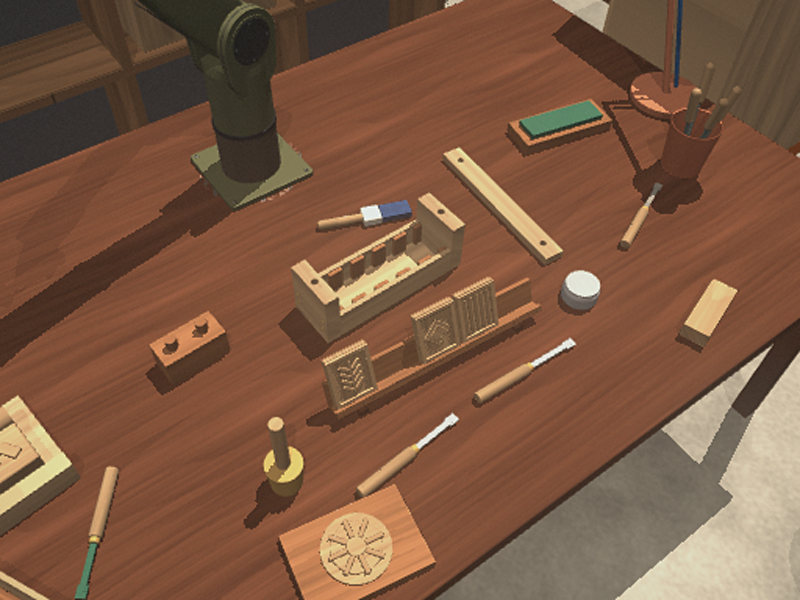

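View pics/top0.png

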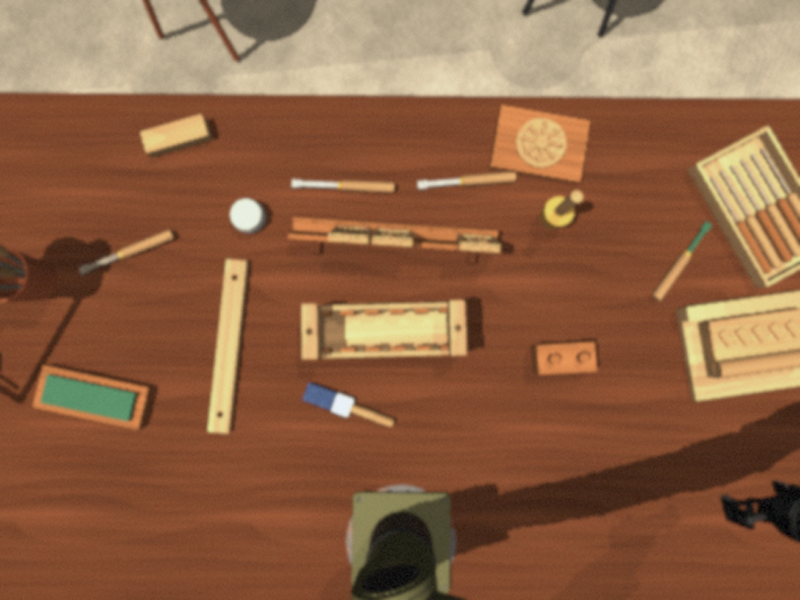

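The scene has three plaques (stand slots at top-view pixels (349,236), (391,239), (480,244)), rack holes at (309,331) and (458,327), batten holes at (235,277) and (220,414), and pegs at (555,359) and (583,357).

Create h.py:
```python
from plant import manip
import cv2, numpy as np
from scipy.spatial.transform import Rotation as Rn
def cal(n):
    c=manip.calibration(n); f=192/np.tan(np.radians(c["vertical_fov"]/2)); return c,f
def unproj(c,f,u,v,z):
    R,t=np.array(c["R"]),np.array(c["t"]); C=-R.T@t
    d=R.T@np.array([(u-c["cx"])/f,(v-c["cy"])/f,1]); return C+d*(z-C[2])/d[2]
def proj(c,f,X):
    p=np.array(c["R"])@np.array(X)+c["t"]; return p[:2]/p[2]*f+[c["cx"],c["cy"]]
def go(X,yaw,roll=np.pi,pitch=0.0):
    "deltas in tool axes to reach pose"
    s=manip.state(); R=Rn.from_euler("xyz",s["orientation"]); T=Rn.from_euler("xyz",[roll,pitch,yaw])
    rv=(R.inv()*T).as_rotvec(); d=R.inv().apply(np.array(X)-s["tool_pos"])
    print("tool d",d.round(1),"rot",rv.round(4),"| in new axes",T.inv().apply(np.array(X)-s["tool_pos"]).round(1))
def snap(n,name,box=None,k=1.5625):
    c,f=cal(n); im=manip.get_image(n)[:,:,::-1]
    np.save("pics/"+name+".npy",im)
    if box: x0,y0,x1,y1=box; im=im[y0:y1,x0:x1]
    cv2.imwrite(f"pics/{name}.png",cv2.resize(im,None,fx=k,fy=k,interpolation=cv2.INTER_CUBIC))
    return c,f
```

Run:
```python
from h import *
c,f=cal("top")
for nm,u,v,z in [("rha",309,331,116),("rhb",458,327,116),("ba",235,277,18),("bb",220,414,18),("pa",555,359,84),("pb",583,357,84),("pl1",349,228,115),("pl2",391,232,115),("pl3",480,240,115),("pl1b",349,242,119),("pl3b",480,249,119),("mallet",560,211,45)]:
    print(nm,unproj(c,f,u*.64,v*.64,z).round(1))
c,f=cal("scene")
for nm,u,v,z in [("rha",441,212,116),("rhb",315,281,116),("ba",460,161,18),("bb",543,242,18),("pa",201,323,84),("pb",171,343,84)]:
    print(nm,unproj(c,f,u*.64,v*.64,z).round(1))
c=manip.calibration("wrist"); print(c)
s=manip.state(); R=Rn.from_euler("xyz",s["orientation"]).as_matrix()
print("cam in tool",R.T@(-c["R"].T@c["t"]-s["tool_pos"]), c["R"]@R)
```

```text
rha [439.5 183.9 116. ]
rhb [ 449.8 -111.1  116. ]
ba [556.1 362.3  18. ]
bb [263.  385.9  18. ]
pa [ 387.2 -311.    84. ]
pb [ 391.7 -367.9   84. ]
pl1 [646.5 107.9 115. ]
pl2 [639.1  23.5 115. ]
pl3 [ 624.3 -155.   115. ]
pl1b [617.5 107.1 119. ]
pl3b [ 605.5 -154.4  119. ]
mallet [ 700.4 -334.8   45. ]
rha [446.8 182.8 116. ]
rhb [ 453.6 -108.3  116. ]
ba [271.9 383.6  18. ]
bb [560.7 365.9  18. ]
pa [ 396.2 -310.1   84. ]
pb [ 405.1 -371.7   84. ]
{'vertical_fov': 63.170147802300285, 'cx': 251.8099462414276, 'cy': 193.96710694256768, 'R': array([[ 0.26723918, -0.96362935, -0.00130275],
       [-0.92517552, -0.25695258,  0.27933067],
       [-0.26950598, -0.07344282, -0.96019408]]), 't': array([-624.7809543 ,  -37.00932464,  378.63901166])}
cam in tool [  70.7316057     0.56472428 -131.56552218] [[ 7.05727660e-04  9.99999671e-01 -4.00200897e-04]
 [-9.60232417e-01  5.65926139e-04 -2.79201334e-01]
 [-2.79201015e-01  5.81325978e-04  9.60232501e-01]]
```

Run:
```python
from h import *
im=np.load if 0 else None
snap("top","topc",(175,130,345,240),4.6)
```

```text
(no output)
```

View pics/topc.png

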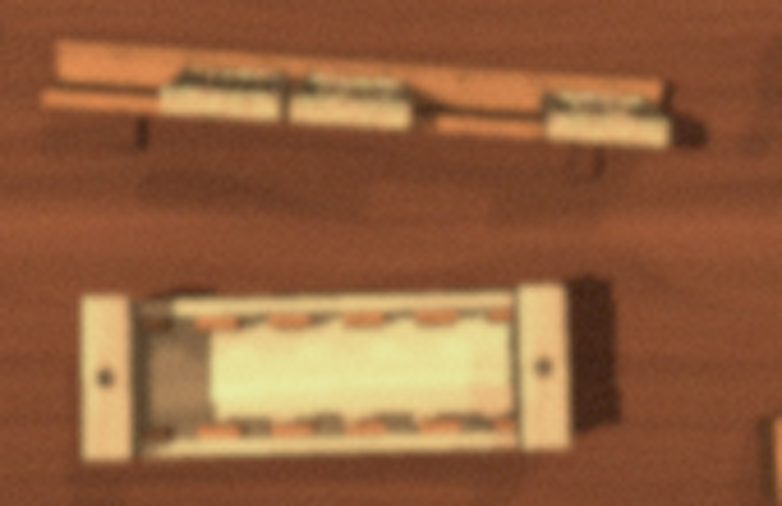

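Crop: rack long axis nearly along world y (holes at crop (105,377), (543,366)), stand tilted about 3-4° the same way. I'll move over them with the wrist camera.

Run:
```python
from h import *
go([530,36,380],0.0)
```

```text
tool d [ 520.5 -518.1 -137.7] rot [-0.0013  0.0003  0.2699] | in new axes [ 363.6 -637.9 -138.3]
```

Request:
{"fn": "steer_hand", "kwargs": {"motion": [[0,0,-50,0,0,0.135],[0,0,-50,0,0,0.135],[0,0,-38,0,0,0],[30,-54,0,0,0,0],[30,-54,0,0,0,0],[30,-54,0,0,0,0],[30,-54,0,0,0,0],[30,-54,0,0,0,0]]}}

```text
t: 1.15
tool_pos: [317.3, -330.4, 380.3]
orientation: [3.142, -0.0, -0.0]
ft_force: [0.8, -0.8, -0.9]
opening: 1.005
finger_force: 0.0
```

Request:
{"fn": "steer_hand", "kwargs": {"motion": [[30,-53,0,0,0,0],[30,-53,0,0,0,0],[30,-53,0,0,0,0],[30,-53,0,0,0,0],[30,-53,0,0,0,0],[30,-53,0,0,0,0],[33,-50,0,0,0,0],[0,0,0,0,0,0]]}}

```text
t: 2.15
tool_pos: [531.0, 41.4, 379.8]
orientation: [-3.138, -0.0, 0.009]
ft_force: [-0.2, -0.7, 0.4]
opening: 1.0
finger_force: 0.0
```

Run:
```python
from h import *
go([530,36,380],0.0)
```

```text
tool d [-1.   5.4 -0.2] rot [-0.0038 -0.0004  0.0088] | in new axes [-1.   5.4 -0.2]
```

Request:
{"fn": "steer_hand", "kwargs": {"motion": [[0,0,0,0,0,0],[0,0,0,0,0,0]]}}

```text
t: 2.4
tool_pos: [529.1, 33.7, 380.2]
orientation: [3.14, 0.001, -0.003]
ft_force: [-1.1, -0.1, 0.1]
opening: 1.0
finger_force: 0.0
```

Run:
```python
from h import *
c,f=snap("wrist","w1"); import pickle; pickle.dump((c,f),open("pics/w1.pkl","wb")); print(manip.state()["tool_pos"],manip.state()["t"])
```

```text
[529.21150053  33.79452954 380.32450901] 2.45
```

View pics/w1.png

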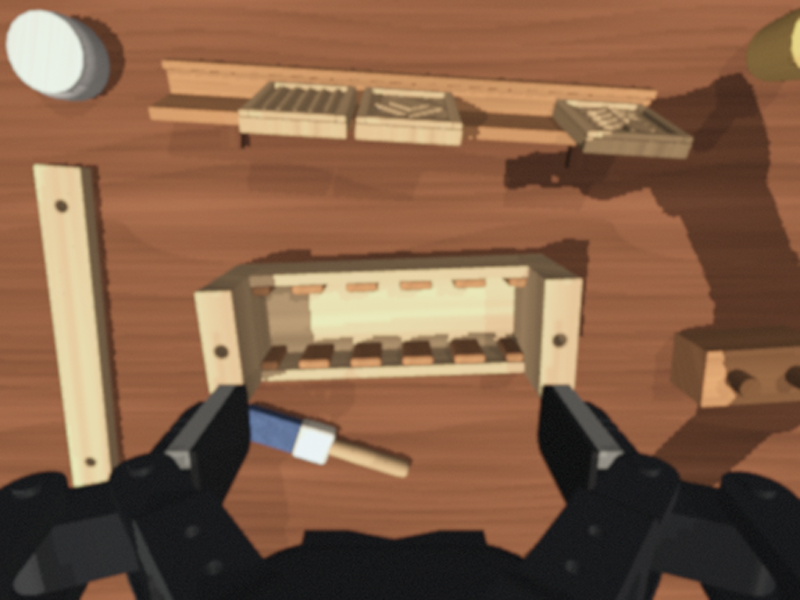

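Run:
```python
from h import *
im=np.load("pics/w1.npy")
a=cv2.resize(im[48:108,145:305],(800,300),interpolation=cv2.INTER_CUBIC)
b=cv2.resize(im[48:108,300:460],(800,300),interpolation=cv2.INTER_CUBIC)
cv2.imwrite("pics/w1c.png",np.vstack([a,b]))
import pickle; c,f=pickle.load(open("pics/w1.pkl","rb"))
k=1.5625
for nm,u,v,z in [("rha",221,352,116),("rhb",559,340,116),("ba",62,206,18),("bb",90,462,18)]:
    print(nm,unproj(c,f,u/k,v/k,z).round(1))
```

```text
rha [440.9 182.7 116. ]
rhb [ 451.2 -110.3  116. ]
ba [557.8 362.2  18. ]
bb [264.7 386.   18. ]
```

View pics/w1c.png

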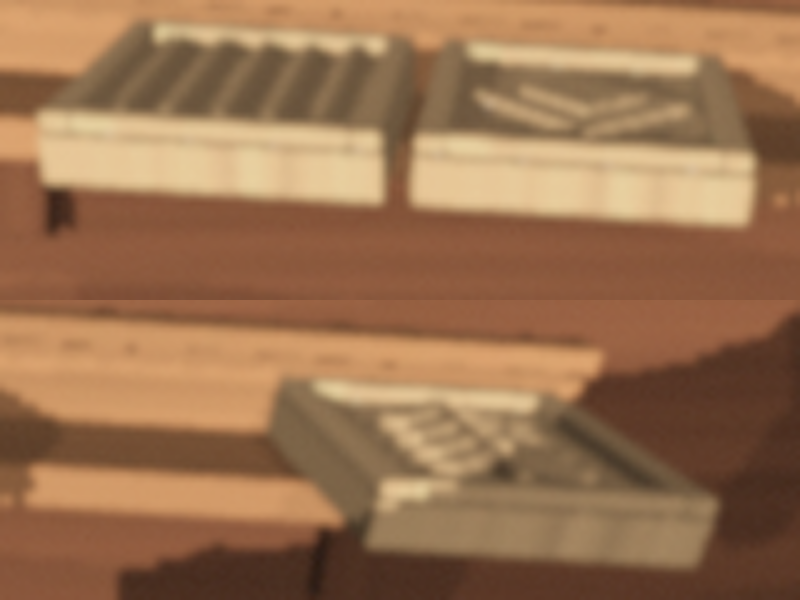

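Run:
```python
from h import *
import pickle; c,f=pickle.load(open("pics/w1.pkl","rb"))
P={1:(145,[(38,113),(384,133),(42,183),(385,204)]),2:(145,[(412,133),(755,157),(412,207),(750,226)]),3:(300,[(380,185),(717,200),(367,248),(698,268)])}
for k,(ox,p) in P.items():
    q=[unproj(c,f,ox+u/5-.4,48+v/5-.4,z) for (u,v),z in zip(p,[124.4,124.4,119,119])]
    q=np.array(q); d1=q[1]-q[0]; d2=q[3]-q[2]
    print(k,q[:,:2].round(1).tolist(),"w",np.linalg.norm(d1).round(1),np.linalg.norm(d2).round(1),"thick",(q[:2].mean(0)-q[2:].mean(0)).round(1),"topctr",q.mean(0).round(1),"yaw",[np.arctan2(-d[0],d[1])+0 for d in (-d1,-d2)])
```

```text
1 [[636.8, 147.7], [632.3, 67.7], [621.8, 149.7], [616.9, 68.4]] w 80.1 81.5 thick [15.2 -1.4  5.4] topctr [626.9 108.4 121.7] yaw [np.float64(-0.056283958974814086), np.float64(-0.06024385398311555)]
2 [[632.3, 61.2], [626.9, -18.7], [616.2, 62.0], [611.7, -18.8]] w 80.1 80.9 thick [15.6 -0.3  5.4] topctr [621.8  21.4 121.7] yaw [np.float64(-0.06765812994624087), np.float64(-0.0555065260946563)]
3 [[620.5, -112.8], [617.0, -192.5], [606.5, -113.3], [601.7, -193.7]] w 79.8 80.6 thick [14.7  0.8  5.4] topctr [ 611.4 -153.1  121.7] yaw [np.float64(-0.043964065917262915), np.float64(-0.059465395547871586)]
```

Add to h.py:
```python
sy=-0.058; A=np.radians(20)
PICK=(Rn.from_euler("z",sy)*Rn.from_matrix(np.array([[0,np.cos(A),np.sin(A)],[1,0,0],[0,np.sin(A),-np.cos(A)]]))).as_euler("xyz")
ax=Rn.from_euler("z",sy).apply([-np.sin(A),0,np.cos(A)])
T={1:np.array([626.9,108.4,121.7]),2:np.array([621.8,21.4,121.7]),3:np.array([611.4,-153.1,121.7])}
RO=np.array([446.0,36.2,0]); ry=0.035
def rk(x,y,z): return RO+[x*np.cos(ry)-y*np.sin(ry),x*np.sin(ry)+y*np.cos(ry),z]
def pick(i,h): go(T[i]+h*ax,PICK[2],PICK[0],PICK[1])
```

```bash
python3 -c "
from h import *
pick(1,90);print(T[1]+90*ax,T[1]-24*ax)"
```

```text
tool d [ 66.8 -76.8 174. ] rot [-0.2788  0.2653 -1.4988] | in new axes [ 80.1  -0.9 184.9]
[596.1699476  110.18434433 206.27233587] [635.09468064 107.92417484  99.1473771 ]
```

Request:
{"fn": "steer_hand", "kwargs": {"motion": [[0,0,0,-0.031,0.0295,-0.1665],[0,0,0,-0.031,0.0295,-0.1665],[0,0,0,-0.031,0.0295,-0.1665],[0,0,0,-0.031,0.0295,-0.1665],[0,0,0,-0.031,0.0295,-0.1665],[0,0,0,-0.031,0.0295,-0.1665],[0,0,0,-0.031,0.0295,-0.1665],[0,0,0,-0.031,0.0295,-0.1665]], "jaw": 0.6}}

```text
t: 3.45
tool_pos: [529.3, 34.4, 380.5]
orientation: [2.824, -0.026, 1.352]
ft_force: [0.4, -1.2, -0.8]
opening: 0.597
finger_force: 0.0
```

Request:
{"fn": "steer_hand", "kwargs": {"motion": [[0,0,0,-0.031,0.0295,-0.1665],[20,0,46,0,0,0],[20,0,46,0,0,0],[20,0,46,0,0,0],[20,0,46,0,0,0],[0,0,0,0,0,0],[0,0,0,0,0,0]]}}

```text
t: 4.32
tool_pos: [597.2, 110.7, 208.5]
orientation: [2.791, -0.0, 1.513]
ft_force: [0.7, -0.9, 0.4]
opening: 0.602
finger_force: 0.0
```

```bash
python3 -c "
from h import *
pick(1,90);pick(1,-24)"
```

```text
tool d [-0.5 -1.7  1.8] rot [ 0.0014 -0.0004  0.0005] | in new axes [-0.5 -1.7  1.8]
tool d [ -0.6  -1.8 115.8] rot [ 0.0014 -0.0004  0.0005] | in new axes [ -0.5  -1.7 115.8]
```

Request:
{"fn": "steer_hand", "kwargs": {"motion": [[0,-1.5,30,0,0,0],[0,0,30,0,0,0],[0,0,30,0,0,0],[0,0,25,0,0,0],[0,0,0,0,0,0],[0,0,0,0,0,0]]}}

```text
t: 5.08
tool_pos: [635.7, 109.5, 101.0]
orientation: [2.789, -0.002, 1.514]
ft_force: [0.9, 0.2, -0.8]
opening: 0.602
finger_force: 0.0
```

Request:
{"fn": "steer_hand", "kwargs": {"motion": [[0,0,0,0,0,0],[0,0,0,0,0,0],[0,0,0,0,0,0],[0,0,0,0,0,0],[0,0,0,0,0,0]], "jaw": 0, "clamp_n": 40}}

```text
t: 5.7
tool_pos: [635.3, 109.9, 100.1]
orientation: [2.79, -0.001, 1.515]
ft_force: [-2.3, -0.2, 6.7]
opening: 0.18
finger_force: 40.0
```

Request:
{"fn": "steer_hand", "kwargs": {"motion": [[0,0,-20,0,0,0],[0,0,-40,0,0,0],[0,0,-40,0,0,0],[0,0,-40,0,0,0],[0,0,0,0,0,0],[0,0,0,0,0,0]]}}

```text
t: 6.45
tool_pos: [587.0, 111.9, 230.1]
orientation: [2.792, -0.0, 1.514]
ft_force: [-0.0, -0.5, -1.1]
opening: 0.184
finger_force: 40.8
```

```bash
python3 -c "
from h import *
snap('wrist','w2')
go(rk(0,52,240),ry)"
```

```text
tool d [ -31.7 -129.   -58. ] rot [ 0.2822 -0.2573  1.4636] | in new axes [-143.4   18.8  -10.5]
```

View pics/w2.png

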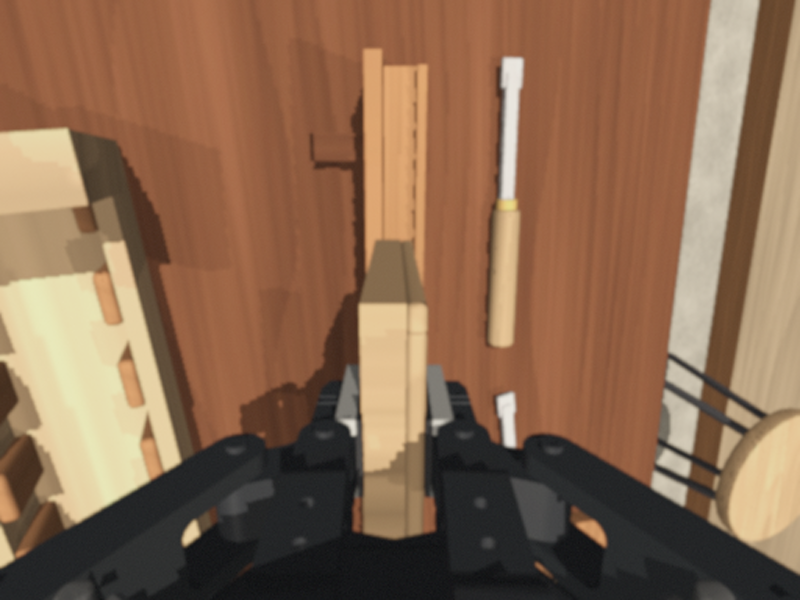

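The plaque is held square between pads; its +y top edge is at row ≈302, columns 360–425.

Request:
{"fn": "steer_hand", "kwargs": {"motion": [[0,0,0,0.0314,-0.0286,0.1626],[0,0,0,0.0314,-0.0286,0.1626],[0,0,0,0.0314,-0.0286,0.1626],[0,0,0,0.0314,-0.0286,0.1626],[0,0,0,0.0314,-0.0286,0.1626],[0,0,0,0.0314,-0.0286,0.1626],[0,0,0,0.0314,-0.0286,0.1626],[0,0,0,0.0314,-0.0286,0.1626]]}}

```text
t: 7.5
tool_pos: [586.8, 112.5, 228.7]
orientation: [3.109, -0.024, 0.194]
ft_force: [0.4, 1.2, -1.1]
opening: 0.179
finger_force: 40.7
```

Request:
{"fn": "steer_hand", "kwargs": {"motion": [[0,0,0,0.0314,-0.0286,0.1626],[-48,6,-5,0,0,0],[-48,6,-5,0,0,0],[-47,6,0,0,0,0],[0,0,0,0,0,0],[0,0,0,0,0,0],[0,0,0,0,0,0]]}}

```text
t: 8.38
tool_pos: [446.3, 89.9, 239.9]
orientation: [-3.14, -0.002, 0.035]
ft_force: [0.8, -0.0, 0.3]
opening: 0.182
finger_force: 40.7
```

```bash
python3 -c "
from h import *
c,f=cal('wrist');s=manip.state();R=Rn.from_euler('xyz',s['orientation'])
for x in(38,40,42):
  for z in(-20,-24,-28): print(x,z,[(proj(c,f,s['tool_pos']+R.apply([x,y,z]))*1.5625).round(1) for y in(-8,8)])
go(rk(0,52,240),ry);go(rk(0,52,86),ry)"
```

```text
38 -20 [array([357.1, 304.8]), array([424.2, 304.8])]
38 -24 [array([355.9, 309.7]), array([425.3, 309.7])]
38 -28 [array([354.5, 314.9]), array([426.4, 315. ])]
40 -20 [array([356.9, 296.7]), array([424.4, 296.7])]
40 -24 [array([355.7, 301.3]), array([425.5, 301.4])]
40 -28 [array([354.3, 306.3]), array([426.6, 306.4])]
42 -20 [array([356.8, 288.5]), array([424.5, 288.6])]
42 -24 [array([355.5, 292.9]), array([425.6, 293. ])]
42 -28 [array([354.2, 297.6]), array([426.8, 297.7])]
tool d [-2.2  1.6 -0.1] rot [-0.0016 -0.002   0.0004] | in new axes [-2.2  1.6 -0.1]
tool d [ -2.5   1.9 153.9] rot [-0.0016 -0.002   0.0004] | in new axes [ -2.2   1.6 153.9]
```

Request:
{"fn": "steer_hand", "kwargs": {"motion": [[-2.2,1.6,30,0,0,0],[0,0,20,0,0,0],[0,0,20,0,0,0],[0,0,20,0,0,0],[0,0,20,0,0,0],[0,0,20,0,0,0],[0,0,15,0,0,0],[0,0,0,0,0,0]]}}

```text
t: 9.38
tool_pos: [443.4, 88.2, 94.1]
orientation: [-3.141, 0.0, 0.036]
ft_force: [0.5, -0.2, 0.2]
opening: 0.184
finger_force: 40.8
```

```bash
python3 -c "
from h import *
go(rk(0,52,86),ry)"
```

```text
tool d [0.8 0.1 8.1] rot [-0.0007  0.      0.001 ] | in new axes [0.8 0.1 8.1]
```

Inserted freely; go down to contact gently, and release.

Request:
{"fn": "steer_hand", "kwargs": {"motion": [[0.8,0,3,0,0,0],[0,0,3,0,0,0],[0,0,2,0,0,0],[0,0,0,0,0,0],[0,0,0,0,0,0]]}}

```text
t: 10.0
tool_pos: [443.7, 88.0, 87.4]
orientation: [-3.14, -0.001, 0.036]
ft_force: [0.4, -0.0, -0.3]
opening: 0.18
finger_force: 40.8
```

Request:
{"fn": "steer_hand", "kwargs": {"motion": [[0,0,0,0,0,0],[0,0,0,0,0,0],[0,0,0,0,0,0]], "jaw": 0.42}}

```text
t: 10.38
tool_pos: [443.8, 88.1, 87.3]
orientation: [-3.14, -0.001, 0.036]
ft_force: [-0.2, 0.7, 0.1]
opening: 0.42
finger_force: 0.0
```

Request:
{"fn": "steer_hand", "kwargs": {"motion": [[0,0,-30,0,0,0],[0,0,-40,0,0,0],[0,0,-40,0,0,0],[0,0,-40,0,0,0],[0,0,0,0,0,0],[0,0,0,0,0,0]], "jaw": 0.6}}

```text
t: 11.12
tool_pos: [443.1, 87.5, 236.8]
orientation: [-3.141, -0.0, 0.036]
ft_force: [0.3, 0.0, 0.5]
opening: 0.603
finger_force: 0.0
```

```bash
python3 -c "
from h import *
c,f=snap('wrist','w3');s=manip.state()
for p in(rk(0,60,110),rk(0,44,110),rk(40,52,110)): print(proj(c,f,p)*1.5625)
pick(2,90)"
```

```text
[376.58141253 293.69325743]
[405.75410894 293.72964883]
[391.15760492 220.21813673]
tool d [145.9  69.6  30. ] rot [-0.284   0.2578 -1.4609] | in new axes [-55.6 132.3  80.2]
```

View pics/w3.png

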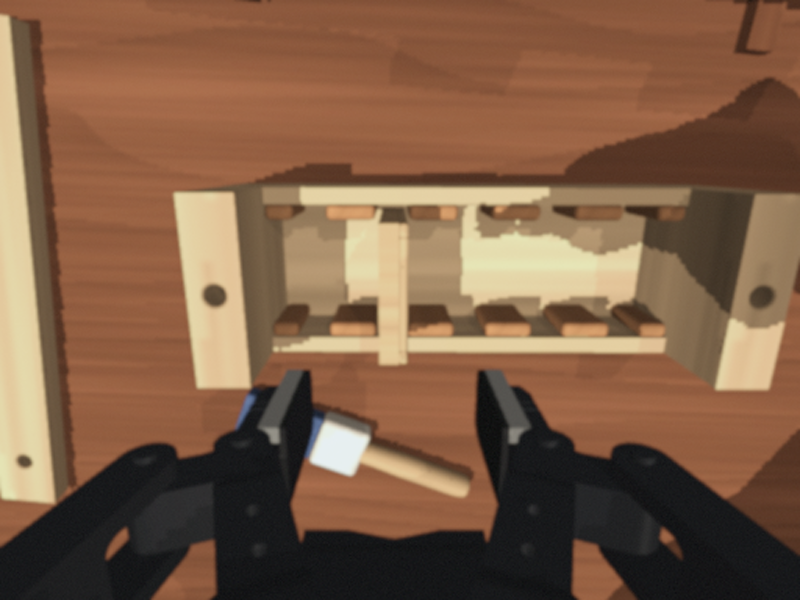

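Plaque 1 stands in the slot at cols 378–407, rows 222–363, as predicted. Next plaque 2.

Request:
{"fn": "steer_hand", "kwargs": {"motion": [[0,0,0,-0.0316,0.0286,-0.1623],[0,0,0,-0.0316,0.0286,-0.1623],[0,0,0,-0.0316,0.0286,-0.1623],[0,0,0,-0.0316,0.0286,-0.1623],[0,0,0,-0.0316,0.0286,-0.1623],[0,0,0,-0.0316,0.0286,-0.1623],[0,0,0,-0.0316,0.0286,-0.1623],[0,0,0,-0.0316,0.0286,-0.1623]]}}

```text
t: 12.18
tool_pos: [442.5, 87.9, 236.0]
orientation: [2.827, -0.024, 1.356]
ft_force: [0.6, -0.3, 0.3]
opening: 0.6
finger_force: 0.0
```

Request:
{"fn": "steer_hand", "kwargs": {"motion": [[0,0,0,-0.0316,0.0286,-0.1623],[-18,44,27,0,0,0],[-19,44,27,0,0,0],[-19,44,26,0,0,0],[0,0,0,0,0,0],[0,0,0,0,0,0],[0,0,0,0,0,0]]}}

```text
t: 13.05
tool_pos: [590.0, 24.4, 207.1]
orientation: [2.792, -0.0, 1.515]
ft_force: [0.7, -0.1, 0.0]
opening: 0.6
finger_force: 0.0
```

```bash
python3 -c "
from h import *
pick(2,90);pick(2,-24)"
```

```text
tool d [-1.2  0.8  1.1] rot [ 0.0001 -0.0009  0.0022] | in new axes [-1.2  0.8  1.1]
tool d [ -1.3   0.8 115.1] rot [ 0.0001 -0.0009  0.0022] | in new axes [ -1.2   0.8 115.1]
```

Request:
{"fn": "steer_hand", "kwargs": {"motion": [[-1.2,0.8,30,0,0,0],[0,0,30,0,0,0],[0,0,30,0,0,0],[0,0,25,0,0,0],[0,0,0,0,0,0],[0,0,0,0,0,0]]}}

```text
t: 13.8
tool_pos: [628.6, 19.9, 112.7]
orientation: [2.786, 0.0, 1.512]
ft_force: [-0.1, -0.7, -0.5]
opening: 0.6
finger_force: 0.0
```

Request:
{"fn": "steer_hand", "kwargs": {"motion": [[0,0,0,0,0,0],[0,0,0,0,0,0],[0,0,0,0,0,0],[0,0,0,0,0,0],[0,0,0,0,0,0]], "jaw": 0, "clamp_n": 40}}

```text
t: 14.42
tool_pos: [628.6, 19.3, 112.5]
orientation: [2.786, 0.001, 1.511]
ft_force: [-4.0, -0.2, 7.1]
opening: 0.177
finger_force: 41.0
```

Request:
{"fn": "steer_hand", "kwargs": {"motion": [[0,0,-20,0,0,0],[0,0,-40,0,0,0],[0,0,-40,0,0,0],[0,0,-40,0,0,0],[0,0,0,0,0,0],[0,0,0,0,0,0]]}}

```text
t: 15.18
tool_pos: [589.1, 20.0, 224.2]
orientation: [2.781, 0.005, 1.508]
ft_force: [0.4, -0.2, -1.2]
opening: 0.179
finger_force: 39.8
```

```bash
python3 -c "
from h import *
go(rk(0,0,240),ry)"
```

```text
tool d [   7.1 -129.   -65.6] rot [ 0.2967 -0.2614  1.4564] | in new axes [-142.5  -21.2  -15.8]
```

Request:
{"fn": "steer_hand", "kwargs": {"motion": [[0,0,0,0.033,-0.029,0.1618],[0,0,0,0.033,-0.029,0.1618],[0,0,0,0.033,-0.029,0.1618],[0,0,0,0.033,-0.029,0.1618],[0,0,0,0.033,-0.029,0.1618],[0,0,0,0.033,-0.029,0.1618],[0,0,0,0.033,-0.029,0.1618],[0,0,0,0.033,-0.029,0.1618]]}}

```text
t: 16.18
tool_pos: [589.0, 20.6, 222.7]
orientation: [3.107, -0.023, 0.194]
ft_force: [-0.1, -0.9, -0.8]
opening: 0.178
finger_force: 39.7
```

```bash
python3 -c "
from h import *
print(manip.state()['q'].round(2));go(rk(0,0,250),ry)"
```

```text
[ 0.04  0.66 -0.29  1.72  0.3   0.78 -1.78]
tool d [-136.6  -41.7  -31.9] rot [ 0.0324 -0.026   0.1581] | in new axes [-142.3  -20.6  -27.3]
```

Request:
{"fn": "steer_hand", "kwargs": {"motion": [[0,0,0,0.033,-0.029,0.1618],[-48,-7,-9,0,0,0],[-48,-7,-9,0,0,0],[-47,-7,-8,0,0,0],[0,0,0,0,0,0],[0,0,0,0,0,0],[0,0,0,0,0,0]]}}

```text
t: 17.05
tool_pos: [446.8, 36.4, 250.0]
orientation: [-3.141, -0.001, 0.036]
ft_force: [0.7, 0.1, -0.2]
opening: 0.18
finger_force: 39.7
```

```bash
python3 -c "
from h import *
print(manip.state()['q'].round(2));
snap('wrist','w4')
go(rk(0,0,250),ry)"
```

```text
[ 0.01  0.46 -0.29  2.06  0.21  0.64 -1.95]
tool d [-0.7  0.2  0. ] rot [-0.0009 -0.0007  0.0006] | in new axes [-0.7  0.2  0. ]
```

View pics/w4.png

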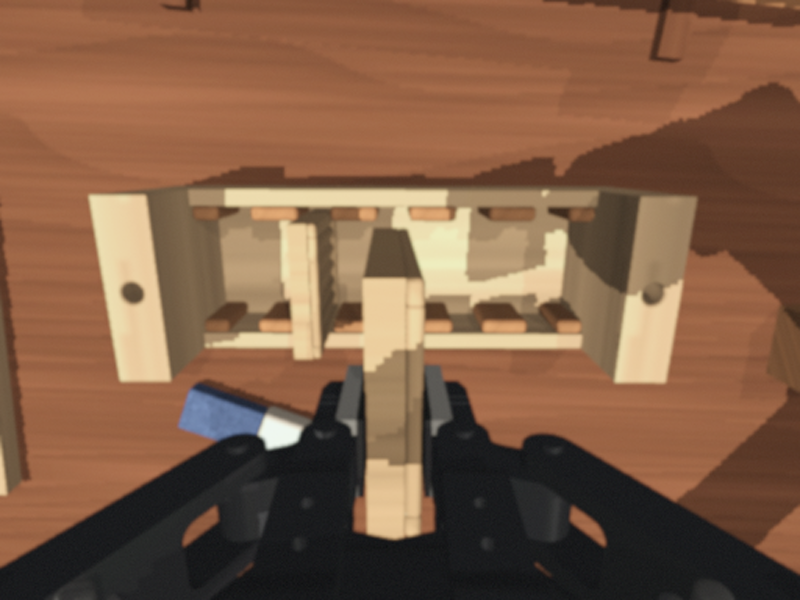

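Plaque 2 is held shallower (top edge at row ≈276), about 2 mm off centre along tool x; I'll compensate.

Request:
{"fn": "steer_hand", "kwargs": {"motion": [[-2.5,0,25,0,0,0],[0,0,20,0,0,0],[0,0,20,0,0,0],[0,0,20,0,0,0],[0,0,20,0,0,0],[0,0,20,0,0,0],[0,0,15,0,0,0],[0,0,0,0,0,0]]}}

```text
t: 18.1
tool_pos: [443.2, 36.4, 109.4]
orientation: [-3.141, 0.001, 0.036]
ft_force: [0.1, -0.7, -0.2]
opening: 0.18
finger_force: 39.7
```

```bash
python3 -c "
from h import *
go(rk(-2,0,100),ry)"
```

```text
tool d [0.8 0.3 9.4] rot [-0.0003  0.0013  0.0012] | in new axes [0.8 0.3 9.4]
```

Request:
{"fn": "steer_hand", "kwargs": {"motion": [[0.8,0,3,0,0,0],[0,0,3,0,0,0],[0,0,2,0,0,0],[0,0,1,0,0,0],[0,0,0,0,0,0],[0,0,0,0,0,0]]}}

```text
t: 18.85
tool_pos: [444.0, 36.5, 101.7]
orientation: [-3.141, -0.001, 0.036]
ft_force: [0.3, 0.7, -0.1]
opening: 0.176
finger_force: 39.7
```

Request:
{"fn": "steer_hand", "kwargs": {"motion": [[0,0,0,0,0,0],[0,0,0,0,0,0],[0,0,0,0,0,0]], "jaw": 0.42}}

```text
t: 19.23
tool_pos: [444.0, 36.5, 101.6]
orientation: [-3.141, -0.001, 0.036]
ft_force: [-0.1, 0.9, -1.1]
opening: 0.425
finger_force: 0.0
```

Request:
{"fn": "steer_hand", "kwargs": {"motion": [[0,0,-30,0,0,0],[0,0,-40,0,0,0],[0,0,-40,0,0,0],[0,0,-40,0,0,0],[0,0,0,0,0,0],[0,0,0,0,0,0]], "jaw": 0.6}}

```text
t: 19.98
tool_pos: [443.3, 36.1, 251.1]
orientation: [-3.141, 0.0, 0.036]
ft_force: [0.3, -0.5, -0.4]
opening: 0.598
finger_force: 0.0
```

```bash
python3 -c "
from h import *
c,f=snap('wrist','w5');
for y in(52,0): print(y,[ (proj(c,f,p)*1.5625).round() for p in(rk(40,y+8,110),rk(-40,y-8,110))])
pick(3,90)"
```

```text
52 [array([284., 214.]), array([319., 349.])]
0 [array([378., 214.]), array([406., 349.])]
tool d [130.8 192.3  44.1] rot [-0.2844  0.2584 -1.4603] | in new axes [-179.1  124.1   92.4]
```

View pics/w5.png

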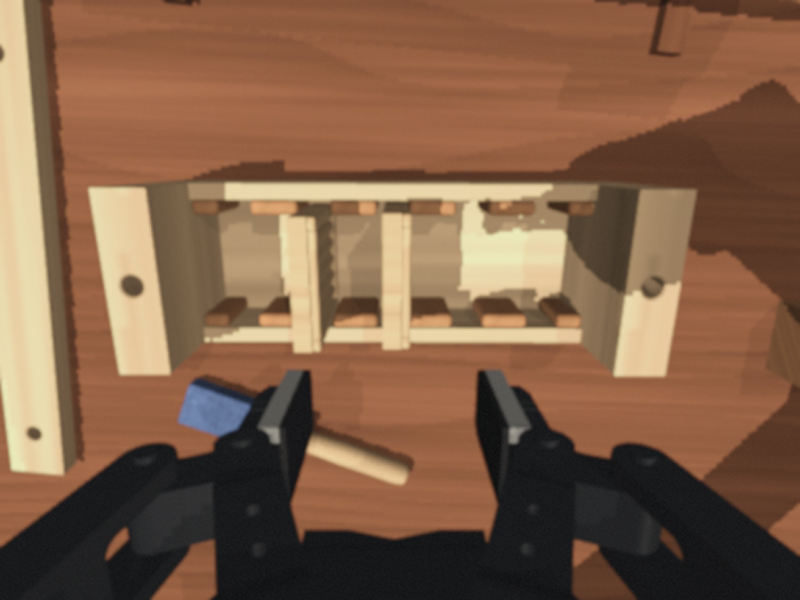

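Both plaques stand in their slots (289–322 and 382–410 cols, as predicted). Third plaque.

Request:
{"fn": "steer_hand", "kwargs": {"motion": [[0,0,0,-0.0316,0.0286,-0.1623],[0,0,0,-0.0316,0.0286,-0.1623],[0,0,0,-0.0316,0.0286,-0.1623],[0,0,0,-0.0316,0.0286,-0.1623],[0,0,0,-0.0316,0.0286,-0.1623],[0,0,0,-0.0316,0.0286,-0.1623],[0,0,0,-0.0316,0.0286,-0.1623],[0,0,0,-0.0316,0.0286,-0.1623]]}}

```text
t: 21.02
tool_pos: [442.8, 36.6, 250.2]
orientation: [2.827, -0.025, 1.356]
ft_force: [1.2, 0.1, 0.6]
opening: 0.599
finger_force: 0.0
```

Request:
{"fn": "steer_hand", "kwargs": {"motion": [[0,0,0,-0.0316,0.0286,-0.1623],[-45,31,23,0,0,0],[-45,31,23,0,0,0],[-45,31,23,0,0,0],[-44,31,23,0,0,0],[0,0,0,0,0,0],[0,0,0,0,0,0],[0,0,0,0,0,0]]}}

```text
t: 22.02
tool_pos: [580.6, -148.7, 207.4]
orientation: [2.793, -0.0, 1.517]
ft_force: [-0.0, 1.5, 0.5]
opening: 0.604
finger_force: 0.0
```

```bash
python3 -c "
from h import *
print(manip.state()['q'].round(2))
c,f=cal('wrist'); print([(proj(c,f,T[3]+Rn.from_euler('z',sy).apply(v))*1.5625).round() for v in([0,40,0],[0,-40,0])])
pick(3,90);pick(3,-24)"
```

```text
[ 0.53  0.64 -0.52  2.01  0.96  0.33 -0.79]
[array([393., 236.]), array([393., 395.])]
tool d [-2.6 -0.2  1.2] rot [ 0.     -0.0017  0.0034] | in new axes [-2.6 -0.2  1.2]
tool d [ -2.8  -0.2 115.2] rot [ 0.     -0.0017  0.0034] | in new axes [ -2.6  -0.2 115.2]
```

Request:
{"fn": "steer_hand", "kwargs": {"motion": [[-2.6,-0.2,20,0,0,0],[0,0,20,0,0,0],[0,0,20,0,0,0],[0,0,15,0,0,0],[0,0,15,0,0,0],[0,0,0,0,0,0]]}}

```text
t: 22.78
tool_pos: [611.5, -153.0, 122.7]
orientation: [2.793, 0.0, 1.517]
ft_force: [0.2, -0.8, 0.5]
opening: 0.598
finger_force: 0.0
```

```bash
python3 -c "
from h import *
print(manip.state()['q'].round(2))
pick(3,-24)"
```

```text
[ 0.31  0.78 -0.19  1.99  1.2   0.09 -1.04]
tool d [-0.1 -0.4 24.9] rot [-0.0002 -0.0011  0.0039] | in new axes [-0.1 -0.4 24.9]
```

Request:
{"fn": "steer_hand", "kwargs": {"motion": [[0,-0.4,8,0,0,0],[0,0,8,0,0,0],[0,0,8,0,0,0],[0,0,0,0,0,0],[0,0,0,0,0,0]]}}

```text
t: 23.4
tool_pos: [619.7, -155.3, 101.2]
orientation: [2.79, -0.0, 1.513]
ft_force: [-0.8, -0.0, -0.1]
opening: 0.599
finger_force: 0.0
```

```bash
python3 -c "
from h import *
print(manip.state()['q'].round(2))
pick(3,-24)"
```

```text
[ 0.28  0.82 -0.13  1.97  1.61  0.05 -1.45]
tool d [ 1.7 -0.9  1.9] rot [ 0.0021 -0.0003  0.0005] | in new axes [ 1.7 -0.9  1.9]
```

Good; close, lift slowly and check.

Request:
{"fn": "steer_hand", "kwargs": {"motion": [[1.5,-0.9,0,0,0,0],[0,0,0,0,0,0],[0,0,0,0,0,0],[0,0,0,0,0,0],[0,0,0,0,0,0],[0,0,0,0,0,0]], "jaw": 0, "clamp_n": 40}}

```text
t: 24.15
tool_pos: [619.3, -154.0, 100.6]
orientation: [2.79, 0.0, 1.513]
ft_force: [-1.1, 0.5, 4.8]
opening: 0.18
finger_force: 41.4
```

```bash
python3 -c "
from h import *
pick(3,-24)"
```

```text
tool d [ 0.5 -0.2  1.5] rot [ 0.0023 -0.0001  0.0004] | in new axes [ 0.5 -0.2  1.5]
```

Request:
{"fn": "steer_hand", "kwargs": {"motion": [[0,0,-10,0,0,0],[0,0,-10,0,0,0],[0,0,-20,0,0,0],[0,0,-20,0,0,0],[0,0,-30,0,0,0],[0,0,-30,0,0,0],[0,0,-25,0,0,0],[0,0,0,0,0,0]]}}

```text
t: 25.15
tool_pos: [569.1, -151.9, 237.2]
orientation: [2.79, 0.001, 1.512]
ft_force: [-0.1, 0.4, -0.6]
opening: 0.183
finger_force: 40.7
```

```bash
python3 -c "
from h import *
print(manip.state()['q'].round(2))
snap('wrist','w6')
go(rk(0,-52,240),ry)"
```

```text
[ 0.63  0.61 -0.66  2.    0.93  0.42 -0.75]
tool d [ 128.7 -119.6  -47.9] rot [ 0.284  -0.258   1.4608] | in new axes [-116.2 -140.2   -3.9]
```

View pics/w6.png

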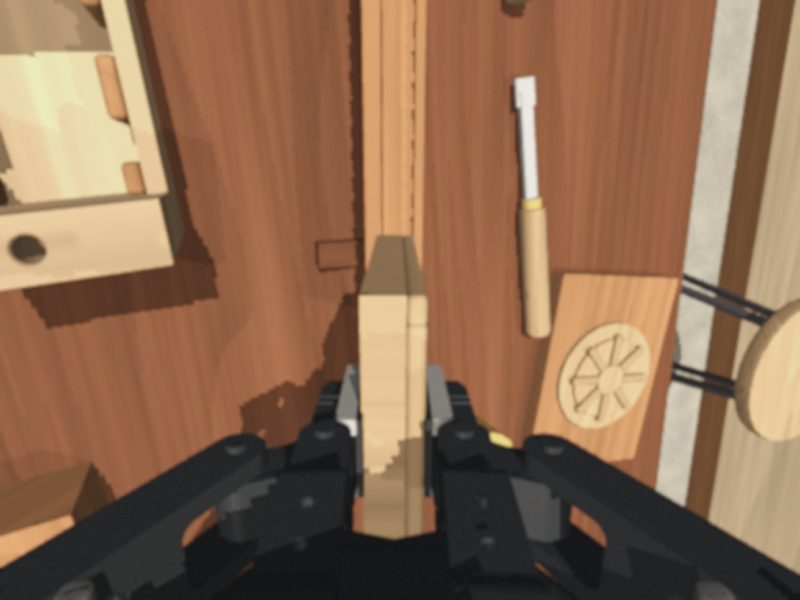

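Plaque 3 held centred (top edge row ≈296).

Request:
{"fn": "steer_hand", "kwargs": {"motion": [[0,0,0,0.0316,-0.0287,0.1623],[0,0,0,0.0316,-0.0287,0.1623],[0,0,0,0.0316,-0.0287,0.1623],[0,0,0,0.0316,-0.0287,0.1623],[0,0,0,0.0316,-0.0287,0.1623],[0,0,0,0.0316,-0.0287,0.1623],[0,0,0,0.0316,-0.0287,0.1623],[0,0,0,0.0316,-0.0287,0.1623]]}}

```text
t: 26.2
tool_pos: [568.9, -151.2, 234.5]
orientation: [3.109, -0.022, 0.194]
ft_force: [0.3, -0.1, -0.9]
opening: 0.182
finger_force: 40.5
```

Request:
{"fn": "steer_hand", "kwargs": {"motion": [[0,0,0,0.0316,-0.0287,0.1623],[-29,-35,-2,0,0,0],[-29,-35,-2,0,0,0],[-29,-35,0,0,0,0],[-29,-35,0,0,0,0],[0,0,0,0,0,0],[0,0,0,0,0,0],[0,0,0,0,0,0]]}}

```text
t: 27.2
tool_pos: [449.1, -16.6, 239.9]
orientation: [3.141, 0.0, 0.034]
ft_force: [0.3, 0.1, -2.0]
opening: 0.179
finger_force: 40.6
```

```bash
python3 -c "
from h import *
go(rk(-1,-52,88),ry)"
```

```text
tool d [ -2.2  -0.9 151.9] rot [ 0.0002  0.0001 -0.001 ] | in new axes [ -2.2  -0.9 151.9]
```

Request:
{"fn": "steer_hand", "kwargs": {"motion": [[-2.2,-0.9,25,0,0,0],[0,0,20,0,0,0],[0,0,20,0,0,0],[0,0,20,0,0,0],[0,0,20,0,0,0],[0,0,20,0,0,0],[0,0,17,0,0,0],[0,0,0,0,0,0]]}}

```text
t: 28.2
tool_pos: [446.0, -15.4, 97.2]
orientation: [3.141, 0.002, 0.035]
ft_force: [-0.0, -0.1, -1.0]
opening: 0.181
finger_force: 40.4
```

Request:
{"fn": "steer_hand", "kwargs": {"motion": [[0,0,3,0,0,0],[0,0,3,0,0,0],[0,0,2,0,0,0],[0,0,1,0,0,0],[0,0,0,0,0,0],[0,0,0,0,0,0]]}}

```text
t: 28.95
tool_pos: [446.0, -14.7, 89.5]
orientation: [-3.141, -0.0, 0.036]
ft_force: [-0.3, -0.1, -1.0]
opening: 0.182
finger_force: 40.4
```

Request:
{"fn": "steer_hand", "kwargs": {"motion": [[0,0,0,0,0,0],[0,0,0,0,0,0],[0,0,0,0,0,0]], "jaw": 0.42}}

```text
t: 29.32
tool_pos: [446.0, -14.7, 89.4]
orientation: [-3.141, -0.0, 0.036]
ft_force: [1.1, -0.1, -0.1]
opening: 0.415
finger_force: 0.0
```

Request:
{"fn": "steer_hand", "kwargs": {"motion": [[0,0,-30,0,0,0],[0,0,-60,0,0,0],[0,0,-60,0,0,0],[0,0,-60,0,0,0],[0,0,-60,0,0,0],[0,-50,0,0,0,0],[0,-50,0,0,0,0],[0,0,0,0,0,0]], "jaw": 1.0}}

```text
t: 30.32
tool_pos: [441.6, 89.5, 359.9]
orientation: [-3.139, -0.001, 0.044]
ft_force: [0.0, -0.7, 0.0]
opening: 1.0
finger_force: 0.0
```

Request:
{"fn": "steer_hand", "kwargs": {"motion": [[0,-40,0,0,0,0],[0,0,0,0,0,0],[0,0,0,0,0,0]]}}

```text
t: 30.7
tool_pos: [440.9, 123.8, 359.1]
orientation: [3.141, 0.001, 0.035]
ft_force: [0.9, 0.4, -0.0]
opening: 0.998
finger_force: 0.0
```

```bash
python3 -c "
from h import *
import pickle
c,f=snap('wrist','w7');pickle.dump((c,f),open('pics/w7.pkl','wb'))
for y in(52,0,-52): print(y,[ (proj(c,f,p)*1.5625).round() for p in(rk(40,y+8,110),rk(-40,y-8,110))])
print([(proj(c,f,p)*1.5625).round() for p in([557.5,362.5,18],[264.5,386,18])])
print(manip.state()['tool_pos'])"
```

```text
52 [array([428., 200.]), array([446., 301.])]
0 [array([496., 200.]), array([510., 301.])]
-52 [array([564., 200.]), array([574., 301.])]
[array([131.,  98.]), array([140., 393.])]
[440.94074909 123.47957143 359.11432426]
```

View pics/w7.png

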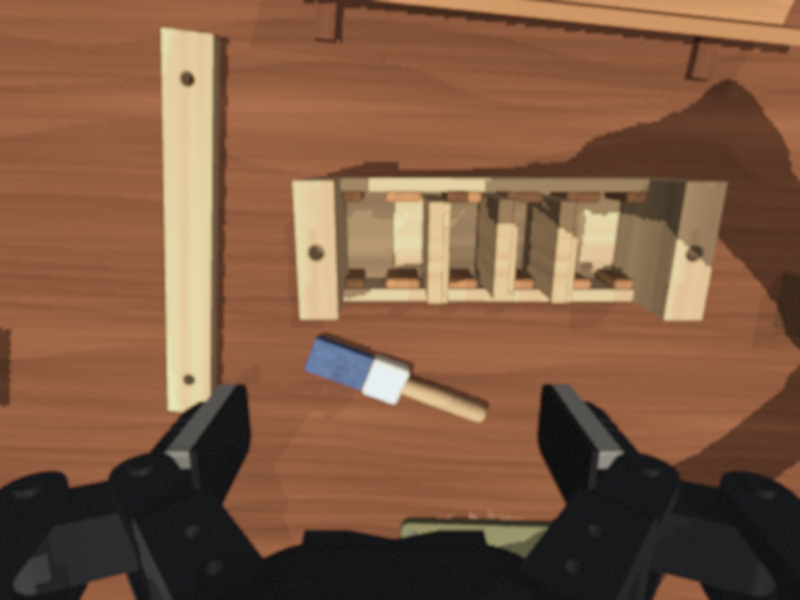

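All three plaques are in slots. The batten has been knocked: holes now at (187,78) and (188,380).

Run:
```python
from h import *
import pickle
c,f=pickle.load(open('pics/w7.pkl','rb'))
k=1.5625
a=unproj(c,f,187.3/k,78/k,18);b=unproj(c,f,188.5/k,380/k,18)
ra=unproj(c,f,316/k,253/k,116);rb=unproj(c,f,694/k,253.5/k,116)
m=(a+b)/2;d=a-b; yaw=np.arctan2(d[1],d[0]);print(a.round(1),b.round(1),np.linalg.norm(d).round(1),m.round(1),yaw,"rack",ra.round(1),rb.round(1),np.linalg.norm(ra-rb))
go([m[0],m[1],100],yaw);go([m[0],m[1],9],yaw)
```

```text
[575.8 310.7  18. ] [281.8 333.6  18. ] 294.9 [428.8 322.1  18. ] -0.07778472093871387 rack [441.  182.8 116. ] [ 451.  -110.7  116. ] 293.7434227833361
tool d [  -5.1 -199.2  258.9] rot [0.0011 0.0008 0.1119] | in new axes [ -27.5 -197.1  259.1]
tool d [  -5.1 -199.3  349.9] rot [0.0011 0.0008 0.1119] | in new axes [ -27.5 -197.1  350.1]
```

Request:
{"fn": "steer_hand", "kwargs": {"motion": [[0,0,0,0,0,0.112],[-7,-49,0,0,0,0],[-7,-49,50,0,0,0],[-7,-49,50,0,0,0],[-6,-50,50,0,0,0],[0,0,50,0,0,0],[0,0,50,0,0,0],[0,0,9,0,0,0]], "jaw": 0.8}}

```text
t: 31.75
tool_pos: [428.9, 304.1, 115.1]
orientation: [3.136, 0.004, -0.077]
ft_force: [0.5, 0.2, 0.0]
opening: 0.794
finger_force: 0.0
```

Request:
{"fn": "steer_hand", "kwargs": {"motion": [[0,0,0,0,0,0],[0,0,0,0,0,0]]}}

```text
t: 32.0
tool_pos: [431.4, 307.1, 119.5]
orientation: [-3.139, -0.002, -0.077]
ft_force: [-0.0, -0.1, 0.2]
opening: 0.8
finger_force: 0.0
```

Run:
```python
from h import *
c,f=snap('wrist','w8')
for p in([575.8,310.7,18],[281.8,333.6,18]): print(proj(c,f,p)*1.5625)
go([428.8,322.1,9],-0.078)
```

```text
[357.38854294 -19.66286189]
[367.02829673 556.8995    ]
tool d [ -3.9 -14.4 110.5] rot [-0.0031 -0.0025  0.0011] | in new axes [ -3.7 -14.7 110.5]
```

View pics/w8.png

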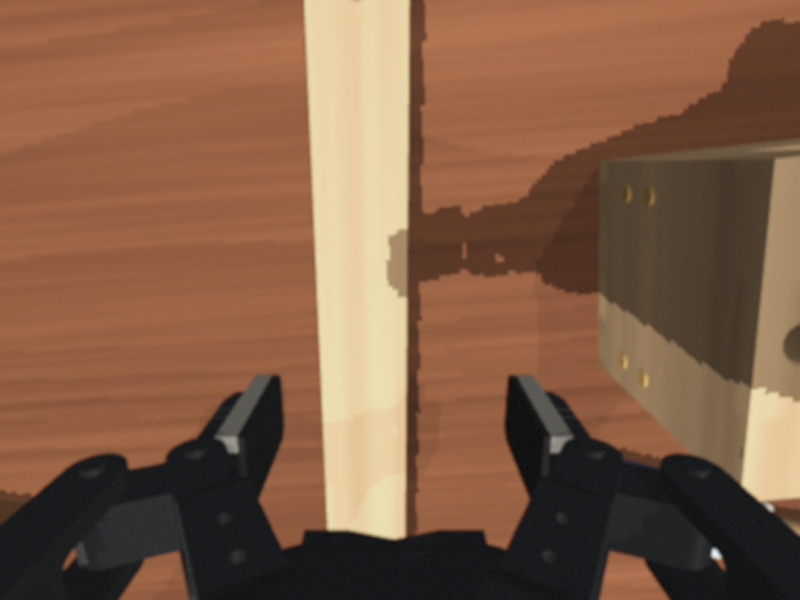

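Batten runs up the picture at cols 305–410, offset left of the jaws as computed. Go down and grip.

Request:
{"fn": "steer_hand", "kwargs": {"motion": [[-3.7,-14.7,20,0,0,0],[0,0,25,0,0,0],[0,0,25,0,0,0],[0,0,20,0,0,0],[0,0,10,0,0,0],[0,0,5,0,0,0],[0,0,0,0,0,0],[0,0,0,0,0,0]]}}

```text
t: 33.05
tool_pos: [427.8, 321.9, 13.3]
orientation: [-3.14, -0.001, -0.076]
ft_force: [-0.1, -1.0, 0.0]
opening: 0.797
finger_force: 0.0
```

```bash
python3 -c "
from h import *
go([428.8,322.1,9],-0.078)"
```

```text
tool d [ 1.  -0.3  4.3] rot [-0.0012 -0.0007  0.0019] | in new axes [ 1.  -0.3  4.3]
```

Request:
{"fn": "steer_hand", "kwargs": {"motion": [[1,0,4.5,0,0,0],[0,0,0,0,0,0],[0,0,0,0,0,0]]}}

```text
t: 33.42
tool_pos: [428.3, 321.5, 8.1]
orientation: [-3.141, 0.0, -0.076]
ft_force: [0.4, 0.8, -0.2]
opening: 0.798
finger_force: 0.0
```

Request:
{"fn": "steer_hand", "kwargs": {"motion": [[0,0,0,0,0,0],[0,0,0,0,0,0],[0,0,0,0,0,0],[0,0,0,0,0,0],[0,0,0,0,0,0]], "jaw": 0, "clamp_n": 70}}

```text
t: 34.05
tool_pos: [428.7, 321.7, 9.4]
orientation: [-3.141, -0.001, -0.076]
ft_force: [-1.4, -0.9, 11.6]
opening: 0.496
finger_force: 77.5
```

```bash
python3 -c "
from h import *
s=manip.state();print(s['tool_pos'],s['orientation'])"
```

```text
[428.7298365  321.66412019   9.36450065] [-3.14074620e+00 -9.63734417e-04 -7.60614069e-02]
```

Request:
{"fn": "steer_hand", "kwargs": {"motion": [[0,0,-20,0,0,0],[0,0,-40,0,0,0],[0,0,-40,0,0,0],[0,0,-40,0,0,0],[0,0,-40,0,0,0],[0,0,-40,0,0,0],[0,0,-20,0,0,0],[0,0,0,0,0,0]]}}

```text
t: 35.05
tool_pos: [428.9, 321.8, 249.2]
orientation: [-3.139, -0.002, -0.076]
ft_force: [-0.4, -0.4, -2.0]
opening: 0.495
finger_force: 71.9
```

```bash
python3 -c "
from h import *
c,f=snap('wrist','w9');print(manip.state()['q'].round(2))
for p in([575.8,310.7,18],): print(proj(c,f,np.array(p)+[0,0,240])*1.5625)
go(rk(0,0,200),ry+np.pi/2)"
```

```text
[-0.6   0.57 -0.21  1.83  0.17  0.76 -2.54]
[ 389.66281099 -240.15687903]
tool d [ 39.4 282.8  47.9] rot [-1.0000e-04 -1.0000e-04 -1.6818e+00] | in new axes [-285.4    7.8   47.9]
```

View pics/w9.png

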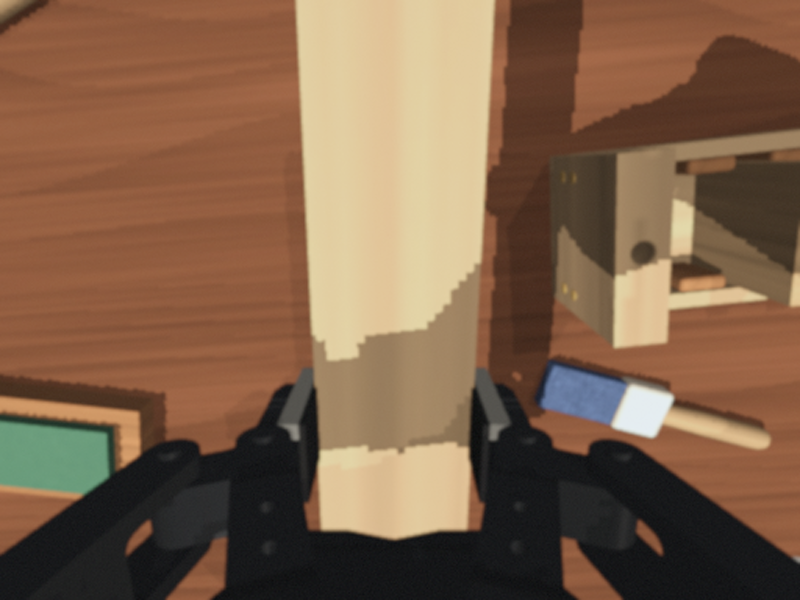

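The batten is held square and centred. Turn it and carry it over the rack.

Request:
{"fn": "steer_hand", "kwargs": {"motion": [[0,0,0,0,0,-0.168],[0,0,0,0,0,-0.168],[0,0,0,0,0,-0.168],[0,0,0,0,0,-0.168],[0,0,0,0,0,-0.168],[0,0,0,0,0,-0.168],[0,0,0,0,0,-0.168],[0,0,0,0,0,-0.168]]}}

```text
t: 36.1
tool_pos: [427.5, 320.5, 246.2]
orientation: [-3.139, 0.003, 1.274]
ft_force: [0.6, 0.3, -2.0]
opening: 0.495
finger_force: 71.8
```

Request:
{"fn": "steer_hand", "kwargs": {"motion": [[0,0,0,0,0,-0.168],[0,0,0,0,0,-0.168],[-50,0,0,0,0,0],[-50,0,0,0,0,0],[-50,0,0,0,0,0],[-50,0,0,0,0,0],[-50,0,0,0,0,0],[-35,8,0,0,0,0]]}}

```text
t: 37.1
tool_pos: [444.0, 33.9, 246.4]
orientation: [-3.137, 0.001, 1.603]
ft_force: [0.2, 0.5, -1.9]
opening: 0.498
finger_force: 71.9
```

Request:
{"fn": "steer_hand", "kwargs": {"motion": [[0,0,0,0,0,0],[0,0,0,0,0,0]]}}

```text
t: 37.35
tool_pos: [445.2, 37.5, 247.2]
orientation: [-3.14, -0.001, 1.605]
ft_force: [-0.0, -0.5, -2.0]
opening: 0.495
finger_force: 71.8
```

```bash
python3 -c "
from h import *
snap('top','topb',(150,150,340,260),4)
go(rk(0,0,200),ry+np.pi/2)"
```

```text
tool d [-1.9  0.7 47.4] rot [-0.0014 -0.0014  0.0001] | in new axes [-1.8  0.6 47.4]
```

View pics/topb.png

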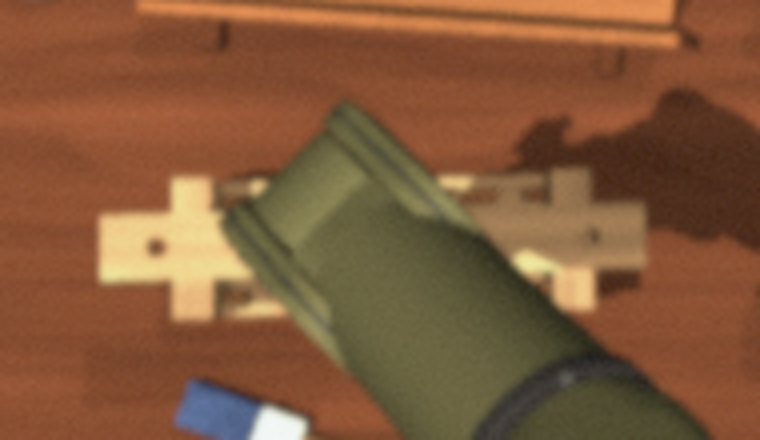

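Run:
```python
from h import *
c,f=cal("top")
q=[unproj(c,f,150+u/4-.4,150+v/4-.4,255.8) for u,v in((156,246),(593,236))]
m=(q[0]+q[1])/2;d=q[0]-q[1];print(q,np.linalg.norm(d),m,np.arctan2(-d[0],d[1]))
s=manip.state();R=Rn.from_euler("xyz",s["orientation"]);print("m in tool",R.inv().apply(m-s["tool_pos"]))
go(rk(0,0,140),ry+np.pi/2)
```

```text
[array([439.34287252, 185.84608224, 255.8       ]), array([ 448.51740651, -111.24172144,  255.8       ])] 297.22943186673797 [443.93013952  37.3021804  255.8       ] 0.030871745806064266
m in tool [-0.62237276 -1.40134609 -8.34990738]
tool d [ -2.    0.8 107.4] rot [-0.0014 -0.0014  0.0001] | in new axes [ -1.8   0.6 107.4]
```

Request:
{"fn": "steer_hand", "kwargs": {"motion": [[-1.4,0.6,20,0,0,0],[0,0,25,0,0,0],[0,0,25,0,0,0],[0,0,20,0,0,0],[0,0,15,0,0,0],[0,0,8,0,0,0],[0,0,0,0,0,0],[0,0,0,0,0,0]]}}

```text
t: 38.4
tool_pos: [446.8, 36.0, 135.4]
orientation: [3.141, -0.001, 1.605]
ft_force: [1.0, -1.1, -2.2]
opening: 0.499
finger_force: 71.8
```

Request:
{"fn": "steer_hand", "kwargs": {"motion": [[0,0,3,0,0,0],[0,0,2,0,0,0],[0,0,2,0,0,0],[0,0,0,0,0,0],[0,0,0,0,0,0]]}}

```text
t: 39.02
tool_pos: [446.5, 35.6, 128.0]
orientation: [-3.142, -0.0, 1.604]
ft_force: [-1.0, 0.6, -1.5]
opening: 0.499
finger_force: 71.8
```

```bash
python3 -c "
from h import *
go(rk(0,0,125.4),ry+np.pi/2)"
```

```text
tool d [ 0.6 -0.5  2.6] rot [-0.0001 -0.0003 -0.0017] | in new axes [ 0.6 -0.5  2.6]
```

Request:
{"fn": "steer_hand", "kwargs": {"motion": [[0.6,-0.5,1.5,0,0,0],[0,0,1,0,0,0],[0,0,0,0,0,0],[0,0,0,0,0,0]]}}

```text
t: 39.52
tool_pos: [446.0, 36.1, 125.5]
orientation: [-3.142, -0.0, 1.604]
ft_force: [0.3, -0.2, -2.0]
opening: 0.499
finger_force: 71.8
```

Request:
{"fn": "steer_hand", "kwargs": {"motion": [[0,0,0,0,0,0],[0,0,0,0,0,0],[0,0,0,0,0,0]], "jaw": 0.65}}

```text
t: 39.9
tool_pos: [446.1, 36.2, 125.6]
orientation: [3.141, -0.0, 1.604]
ft_force: [0.4, -0.3, -0.3]
opening: 0.651
finger_force: 0.0
```

Request:
{"fn": "steer_hand", "kwargs": {"motion": [[0,0,-30,0,0,0],[0,0,-50,0,0,0],[0,0,-50,0,0,0],[0,0,-50,0,0,0],[0,0,-50,0,0,0],[0,0,0,0,0,0],[0,0,0,0,0,0],[0,0,0,0,0,0]], "jaw": 0.8}}

```text
t: 40.9
tool_pos: [445.1, 35.6, 354.2]
orientation: [-3.138, 0.0, 1.604]
ft_force: [0.0, -0.5, -0.2]
opening: 0.8
finger_force: 0.0
```

```bash
python3 -c "
from h import *
c,f=snap('wrist','w10');
print([(proj(c,f,rk(0,y,134))*1.5625).round(1) for y in(147,-147)])
go([410,-200,350],np.pi/2)"
```

```text
[array([395.7,  36.8]), array([395.6, 437.5])]
tool d [-234.4  -43.1    4.4] rot [-0.003   0.      0.0336] | in new axes [-235.7  -35.2    4.3]
```

View pics/w10.png

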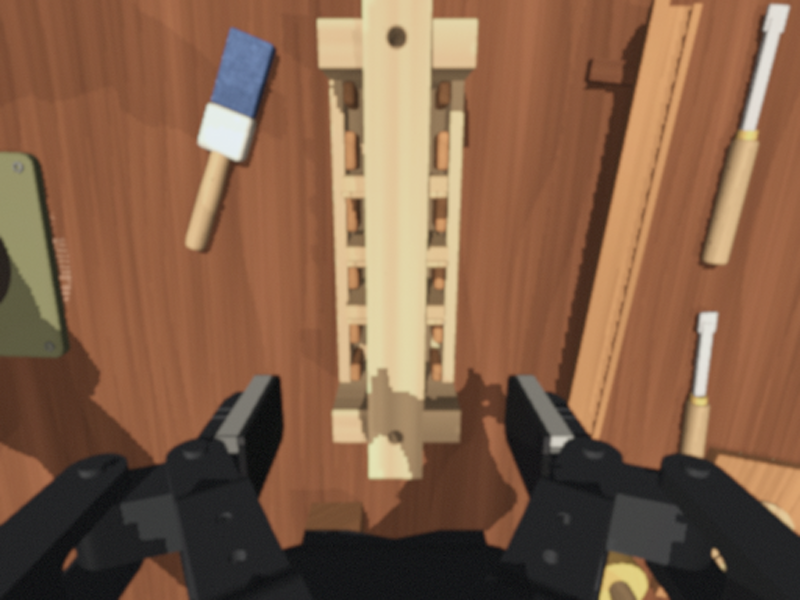

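The batten lies as predicted: holes seen at (397,37) and (396,437) against predictions (395.7,37) and (395.6,437). I have now used all my picture views (one over, in fact), so the pegs will be found by image code only.

```bash
python3 -c "
from h import *
go([392,-360,215],1.604)"
```

```text
tool d [-393.7  -66.1  139.4] rot [-0.003  -0.      0.0004] | in new axes [-393.8  -66.3  139.3]
```

Request:
{"fn": "steer_hand", "kwargs": {"motion": [[-50,-7,0,0,0,0],[-50,-7,0,0,0,0],[-50,-7,0,0,0,0],[-50,-7,20,0,0,0],[-50,-7,30,0,0,0],[-50,-7,30,0,0,0],[-50,0,30,0,0,0],[-44,0,30,0,0,0]], "jaw": 0.6}}

```text
t: 41.95
tool_pos: [416.4, -360.7, 213.2]
orientation: [-3.14, -0.001, 1.604]
ft_force: [1.0, -0.0, 0.3]
opening: 0.596
finger_force: 0.0
```

Request:
{"fn": "steer_hand", "kwargs": {"motion": [[0,0,0,0,0,0],[0,0,0,0,0,0],[0,0,0,0,0,0]]}}

```text
t: 42.32
tool_pos: [417.9, -357.6, 216.0]
orientation: [3.141, -0.0, 1.607]
ft_force: [-0.5, -0.6, 0.3]
opening: 0.599
finger_force: 0.0
```

Run:
```python
from h import *
import pickle
c,f=snap('wrist','w11');pickle.dump((c,f),open('pics/w11.pkl','wb'))
s=manip.state();print(s['tool_pos'],s['orientation'],s['q'].round(2))
g=cv2.cvtColor(np.load('pics/w11.npy'),cv2.COLOR_BGR2GRAY)
print([proj(c,f,p).round() for p in([387,-311,84],[392,-368,84])])
r=f*11/245
for p2 in (25,18,14):
    h=cv2.HoughCircles(cv2.GaussianBlur(g,(3,3),0)[:260],cv2.HOUGH_GRADIENT,1,20,param1=80,param2=p2,minRadius=int(r-3),maxRadius=int(r+4))
    print(p2,[] if h is None else [(x.round(1).tolist(),unproj(c,f,x[0],x[1],84).round(1).tolist()) for x in h[0][:8]])
```

```text
[ 417.86929228 -357.80927875  216.20316929] [3.14069587e+00 4.42667383e-05 1.60662959e+00] [ 1.05  0.71 -0.72  1.81  0.6   0.86  0.07]
[array([217., 131.]), array([222., 197.])]
25 [([218.5, 131.5, 11.800000190734863], [388.6, -311.0, 84.0])]
18 [([222.5, 200.5, 11.800000190734863], [392.6, -370.9, 84.0]), ([218.5, 131.5, 11.800000190734863], [388.6, -311.0, 84.0])]
14 [([222.5, 200.5, 11.800000190734863], [392.6, -370.9, 84.0]), ([218.5, 131.5, 11.800000190734863], [388.6, -311.0, 84.0])]
```

Two circles exactly 60 mm apart at the pegs' expected height: pegs at (388.6,−311) and (392.6,−370.9).

```bash
python3 -c "
from h import *
go([388.6,-311,72],1.605)"
```

```text
tool d [ 47.8 -27.7 144.2] rot [0.0009 0.     0.0016] | in new axes [ 47.8 -27.7 144.2]
```

Request:
{"fn": "steer_hand", "kwargs": {"motion": [[22,-15,0,0,0,0],[23,-16,0,0,0,0],[0,0,30,0,0,0],[0,0,30,0,0,0],[0,0,30,0,0,0],[0,0,25,0,0,0],[0,0,0,0,0,0],[0,0,0,0,0,0]], "jaw": 0.6}}

```text
t: 43.38
tool_pos: [385.5, -314.9, 101.5]
orientation: [3.14, 0.0, 1.605]
ft_force: [-0.6, 0.4, -0.3]
opening: 0.6
finger_force: 0.0
```

```bash
python3 -c "
from h import *
go([388.6,-311,72],1.605)"
```

```text
tool d [ 3.8  3.2 29.5] rot [ 0.0014  0.0005 -0.0001] | in new axes [ 3.8  3.2 29.5]
```

Request:
{"fn": "steer_hand", "kwargs": {"motion": [[3.8,3.2,0,0,0,0],[0,0,15,0,0,0],[0,0,14,0,0,0],[0,0,0,0,0,0],[0,0,0,0,0,0],[0,0,0,0,0,0]]}}

```text
t: 44.12
tool_pos: [387.9, -311.3, 71.6]
orientation: [3.141, -0.0, 1.604]
ft_force: [0.5, 0.2, 0.5]
opening: 0.6
finger_force: 0.0
```

```bash
python3 -c "
from h import *
go([388.6,-311,72],1.605)"
```

```text
tool d [ 0.2  0.7 -0.4] rot [ 0.0003 -0.0001 -0.001 ] | in new axes [ 0.2  0.7 -0.4]
```

Request:
{"fn": "steer_hand", "kwargs": {"motion": [[0,0.7,0,0,0,0],[0,0,0,0,0,0],[0,0,0,0,0,0],[0,0,0,0,0,0],[0,0,0,0,0,0],[0,0,0,0,0,0]], "jaw": 0, "clamp_n": 40}}

```text
t: 44.88
tool_pos: [388.7, -311.3, 71.8]
orientation: [3.141, 0.0, 1.604]
ft_force: [-0.7, 0.5, 4.9]
opening: 0.241
finger_force: 39.0
```

```bash
python3 -c "
from h import *
s=manip.state();print(s['tool_pos'])"
```

```text
[ 388.68045318 -311.2849097    71.79854911]
```

Request:
{"fn": "steer_hand", "kwargs": {"motion": [[0,0,-15,0,0,0],[0,0,-30,0,0,0],[0,0,-40,0,0,0],[0,0,-40,0,0,0],[0,0,-25,0,0,0],[0,0,0,0,0,0]]}}

```text
t: 45.62
tool_pos: [389.2, -311.6, 223.6]
orientation: [3.138, 0.002, 1.604]
ft_force: [0.4, -1.1, -0.3]
opening: 0.241
finger_force: 39.3
```

Run:
```python
from h import *
import pickle
c,f=snap('wrist','w12');s=manip.state();R=Rn.from_euler('xyz',s['orientation'])
g=cv2.GaussianBlur(cv2.cvtColor(np.load('pics/w12.npy'),cv2.COLOR_BGR2GRAY),(3,3),0)
p=proj(c,f,s['tool_pos']+R.apply([0,0,-12]));print('head expected',p)
print(s['opening'],s['finger_force'],s['ft_force'])
go(rk(0,-147,215),1.605)
```

```text
head expected [249.83209893 271.13683728]
0.24435086734857195 39.30572032928467 [ 0.24475779 -1.3998927  -0.42934526]
tool d [198.5  69.4   7.2] rot [ 0.0008  0.0006 -0.0013] | in new axes [198.4  69.7   7.2]
```

Request:
{"fn": "steer_hand", "kwargs": {"motion": [[50,17,0,0,0,0],[50,17,0,0,0,0],[50,18,0,0,0,0],[48,18,5,0,0,0],[0,0,0,0,0,0],[0,0,0,0,0,0],[0,0,0,0,0,0]]}}

```text
t: 46.55
tool_pos: [450.9, -112.5, 215.9]
orientation: [-3.14, 0.0, 1.602]
ft_force: [-0.0, -0.6, -0.6]
opening: 0.243
finger_force: 39.3
```

```bash
python3 -c "
from h import *
go(rk(0,-147,146),ry+np.pi/2)"
```

```text
tool d [ 1.8  0.5 69.9] rot [-0.0019  0.0002 -0.0042] | in new axes [ 1.8  0.3 69.9]
```

Request:
{"fn": "steer_hand", "kwargs": {"motion": [[1.8,0.3,15,0,0,0],[0,0,10,0,0,0],[0,0,8,0,0,0],[0,0,6,0,0,0],[0,0,0,0,0,0],[0,0,0,0,0,0]]}}

```text
t: 47.3
tool_pos: [452.0, -109.2, 177.6]
orientation: [-3.142, -0.0, 1.604]
ft_force: [-0.5, -0.2, -0.9]
opening: 0.237
finger_force: 39.5
```

```bash
python3 -c "
from h import *
go(rk(0,-147,146),ry+np.pi/2)"
```

```text
tool d [-1.5 -0.9 31.6] rot [-0.     -0.0002 -0.0017] | in new axes [-1.5 -1.  31.6]
```

Tip is inside the batten hole with no contact force; correct and push on gently.

Request:
{"fn": "steer_hand", "kwargs": {"motion": [[-1.3,-0.8,0,0,0,0],[0,0,4,0,0,0],[0,0,4,0,0,0],[0,0,4,0,0,0],[0,0,4,0,0,0],[0,0,4,0,0,0],[0,0,0,0,0,0],[0,0,0,0,0,0]]}}

```text
t: 48.3
tool_pos: [451.3, -110.4, 157.5]
orientation: [-3.142, -0.0, 1.604]
ft_force: [0.4, 0.1, -0.5]
opening: 0.242
finger_force: 39.5
```

```bash
python3 -c "
from h import *
go(rk(0,-147,146),ry+np.pi/2)"
```

```text
tool d [-0.3 -0.2 11.5] rot [-0.     -0.0003 -0.0016] | in new axes [-0.3 -0.2 11.5]
```

Request:
{"fn": "steer_hand", "kwargs": {"motion": [[0,0,4,0,0,0],[0,0,4,0,0,0],[0,0,2,0,0,0],[0,0,1,0,0,0],[0,0,1,0,0,0],[0,0,0,0,0,0],[0,0,0,0,0,0]]}}

```text
t: 49.18
tool_pos: [451.3, -110.4, 145.8]
orientation: [3.141, -0.0, 1.604]
ft_force: [-0.7, -0.9, 5.8]
opening: 0.242
finger_force: 40.1
```

```bash
python3 -c "
from h import *
go(rk(0,-147,146),ry+np.pi/2)"
```

```text
tool d [-0.3 -0.2 -0.2] rot [ 0.0002 -0.     -0.0017] | in new axes [-0.3 -0.2 -0.2]
```

Seated (5.8 N contact). Release and go back for the second peg.

Request:
{"fn": "steer_hand", "kwargs": {"motion": [[0,0,0,0,0,0],[0,0,0,0,0,0],[0,0,0,0,0,0]], "jaw": 0.6}}

```text
t: 49.55
tool_pos: [451.3, -110.5, 145.4]
orientation: [-3.141, -0.0, 1.604]
ft_force: [0.5, -0.4, 0.7]
opening: 0.601
finger_force: 0.0
```

Request:
{"fn": "steer_hand", "kwargs": {"motion": [[0,0,-20,0,0,0],[0,0,-50,0,0,0],[-50,-7,0,0,0,0],[-50,-7,0,0,0,0],[-50,-7,0,0,0,0],[-50,-7,0,0,0,0],[-48,-7,0,0,0,0],[0,0,0,0,0,0]]}}

```text
t: 50.55
tool_pos: [422.4, -364.4, 214.4]
orientation: [-3.14, 0.001, 1.595]
ft_force: [-0.3, 0.4, -0.6]
opening: 0.598
finger_force: 0.0
```

Request:
{"fn": "steer_hand", "kwargs": {"motion": [[0,0,0,0,0,0],[0,0,0,0,0,0]]}}

```text
t: 50.8
tool_pos: [425.1, -357.8, 215.6]
orientation: [3.141, -0.001, 1.607]
ft_force: [0.4, -0.8, -0.6]
opening: 0.598
finger_force: 0.0
```

Run:
```python
from h import *
c,f=snap('wrist','w13')
g=cv2.cvtColor(np.load('pics/w13.npy'),cv2.COLOR_BGR2GRAY)
h=cv2.HoughCircles(cv2.GaussianBlur(g,(3,3),0)[:250],cv2.HOUGH_GRADIENT,1,20,param1=80,param2=14,minRadius=9,maxRadius=17)
print(proj(c,f,[392.6,-370.9,84]).round(),[] if h is None else [(x.round(1).tolist(),unproj(c,f,x[0],x[1],84).round(1).tolist()) for x in h[0][:8]])
go([392.6,-370.9,72],1.605)
```

```text
[214. 200.] [([214.5, 199.5, 11.800000190734863], [392.6, -370.2, 84.0])]
tool d [-11.9 -33.  143.6] rot [ 0.0001 -0.0008  0.002 ] | in new axes [-11.9 -32.9 143.6]
```

Request:
{"fn": "steer_hand", "kwargs": {"motion": [[-6,-16,0,0,0,0],[-6,-17,0,0,0,0],[0,0,30,0,0,0],[0,0,30,0,0,0],[0,0,30,0,0,0],[0,0,24,0,0,0],[0,0,0,0,0,0],[0,0,0,0,0,0]]}}

```text
t: 51.85
tool_pos: [391.8, -373.1, 102.2]
orientation: [3.141, 0.0, 1.603]
ft_force: [-0.3, -0.1, 0.0]
opening: 0.605
finger_force: 0.0
```

```bash
python3 -c "
from h import *
go([392.6,-370.6,72],1.605)"
```

```text
tool d [ 2.5  0.9 30.2] rot [ 0.0006  0.0003 -0.0016] | in new axes [ 2.5  0.9 30.2]
```

Request:
{"fn": "steer_hand", "kwargs": {"motion": [[2.5,0.9,0,0,0,0],[0,0,15,0,0,0],[0,0,15,0,0,0],[0,0,0,0,0,0],[0,0,0,0,0,0],[0,0,0,0,0,0]]}}

```text
t: 52.6
tool_pos: [393.0, -370.1, 71.6]
orientation: [3.141, -0.0, 1.604]
ft_force: [-0.7, 0.0, -0.4]
opening: 0.603
finger_force: 0.0
```

Request:
{"fn": "steer_hand", "kwargs": {"motion": [[0,0,0,0,0,0],[0,0,0,0,0,0],[0,0,0,0,0,0],[0,0,0,0,0,0],[0,0,0,0,0,0],[0,0,0,0,0,0]], "jaw": 0, "clamp_n": 40}}

```text
t: 53.35
tool_pos: [392.8, -370.1, 71.8]
orientation: [3.141, 0.0, 1.604]
ft_force: [-1.2, 0.5, 5.4]
opening: 0.242
finger_force: 39.1
```

```bash
python3 -c "
from h import *
s=manip.state();print(s['tool_pos'])"
```

```text
[ 392.8480066  -370.13671351   71.77981047]
```

Request:
{"fn": "steer_hand", "kwargs": {"motion": [[0,0,-15,0,0,0],[0,0,-30,0,0,0],[0,0,-40,0,0,0],[0,0,-40,0,0,0],[0,0,-25,0,0,0],[0,0,0,0,0,0]]}}

```text
t: 54.1
tool_pos: [393.9, -370.6, 223.7]
orientation: [3.138, 0.002, 1.604]
ft_force: [0.0, 0.5, -0.9]
opening: 0.24
finger_force: 39.1
```

```bash
python3 -c "
from h import *
go(rk(0,147,220),ry+np.pi/2)"
```

```text
tool d [551.8  65.3   2.7] rot [ 0.0035  0.0023 -0.0019] | in new axes [551.7  66.3   3.7]
```

Request:
{"fn": "steer_hand", "kwargs": {"motion": [[0,0,-15,0,0,0],[50,6,0,0,0,0],[50,6,0,0,0,0],[50,6,0,0,0,0],[50,6,0,0,0,0],[50,6,0,0,0,0],[50,6,0,0,0,0],[50,6,0,0,0,0]]}}

```text
t: 55.1
tool_pos: [422.9, -17.3, 236.5]
orientation: [-3.141, -0.0, 1.604]
ft_force: [1.2, -0.2, 0.0]
opening: 0.239
finger_force: 39.2
```

Request:
{"fn": "steer_hand", "kwargs": {"motion": [[50,6,0,0,0,0],[50,6,0,0,0,0],[50,6,0,0,0,0],[50,6,0,0,0,0],[0,0,0,0,0,0],[0,0,0,0,0,0],[0,0,0,0,0,0]]}}

```text
t: 55.98
tool_pos: [440.3, 179.9, 236.3]
orientation: [-3.14, 0.001, 1.602]
ft_force: [-0.4, -1.4, -0.5]
opening: 0.24
finger_force: 39.2
```

```bash
python3 -c "
from h import *
go(rk(0,147,210),ry+np.pi/2)"
```

```text
tool d [ 3.2  0.7 26.3] rot [-0.0011  0.0014 -0.0039] | in new axes [ 3.2  0.7 26.3]
```

Request:
{"fn": "steer_hand", "kwargs": {"motion": [[3.2,0.7,15,0,0,0],[0,0,15,0,0,0],[0,0,10,0,0,0],[0,0,0,0,0,0],[0,0,0,0,0,0],[0,0,0,0,0,0]]}}

```text
t: 56.72
tool_pos: [441.3, 185.3, 196.9]
orientation: [3.141, -0.001, 1.604]
ft_force: [-0.3, 0.2, -0.7]
opening: 0.238
finger_force: 39.2
```

```bash
python3 -c "
from h import *
go(rk(0,147,146),ry+np.pi/2)"
```

```text
tool d [-2.2 -0.5 50.9] rot [ 0.0007 -0.0008 -0.0017] | in new axes [-2.1 -0.5 50.9]
```

Request:
{"fn": "steer_hand", "kwargs": {"motion": [[-2.1,-0.5,0,0,0,0],[0,0,0,0,0,0],[0,0,5,0,0,0],[0,0,5,0,0,0],[0,0,5,0,0,0],[0,0,5,0,0,0],[0,0,0,0,0,0],[0,0,0,0,0,0]]}}

```text
t: 57.72
tool_pos: [440.6, 183.0, 176.6]
orientation: [-3.141, -0.0, 1.604]
ft_force: [-1.0, -0.3, -1.0]
opening: 0.243
finger_force: 39.2
```

```bash
python3 -c "
from h import *
go(rk(0,147,146),ry+np.pi/2)"
```

```text
tool d [ 0.1  0.3 30.6] rot [-0.0001 -0.0003 -0.0016] | in new axes [ 0.1  0.3 30.6]
```

Request:
{"fn": "steer_hand", "kwargs": {"motion": [[0,0.3,4,0,0,0],[0,0,4,0,0,0],[0,0,4,0,0,0],[0,0,4,0,0,0],[0,0,4,0,0,0],[0,0,0,0,0,0]]}}

```text
t: 58.48
tool_pos: [440.7, 182.9, 156.2]
orientation: [-3.141, -0.0, 1.604]
ft_force: [-0.1, -0.1, -0.2]
opening: 0.242
finger_force: 39.2
```

Request:
{"fn": "steer_hand", "kwargs": {"motion": [[0,0,4,0,0,0],[0,0,3,0,0,0],[0,0,2,0,0,0],[0,0,1,0,0,0],[0,0,1,0,0,0],[0,0,0,0,0,0],[0,0,0,0,0,0]]}}

```text
t: 59.35
tool_pos: [440.9, 183.0, 145.8]
orientation: [3.141, -0.0, 1.604]
ft_force: [-0.8, -0.7, 3.1]
opening: 0.241
finger_force: 39.7
```

```bash
python3 -c "
from h import *
go(rk(0,147,146),ry+np.pi/2)"
```

```text
tool d [ 0.1 -0.1 -0.2] rot [ 0.0002 -0.0003 -0.0016] | in new axes [ 0.1 -0.1 -0.2]
```

Seated. Release, back off and check both heads by code.

Request:
{"fn": "steer_hand", "kwargs": {"motion": [[0,0,0,0,0,0],[0,0,0,0,0,0],[0,0,0,0,0,0]], "jaw": 0.6}}

```text
t: 59.72
tool_pos: [440.9, 182.9, 145.5]
orientation: [-3.141, -0.0, 1.604]
ft_force: [0.5, 0.4, -0.3]
opening: 0.601
finger_force: 0.0
```

Request:
{"fn": "steer_hand", "kwargs": {"motion": [[0,0,-30,0,0,0],[0,0,-60,0,0,0],[0,0,-60,0,0,0],[0,0,-60,0,0,0],[-50,0,0,0,0,0],[-50,0,0,0,0,0],[-46,0,0,0,0,0],[0,0,0,0,0,0]]}}

```text
t: 60.72
tool_pos: [445.5, 32.5, 354.9]
orientation: [-3.14, 0.002, 1.596]
ft_force: [0.4, 0.4, 0.4]
opening: 0.604
finger_force: 0.0
```

Request:
{"fn": "steer_hand", "kwargs": {"motion": [[0,0,0,0,0,0],[0,0,0,0,0,0],[0,0,0,0,0,0]]}}

```text
t: 61.1
tool_pos: [445.7, 38.1, 355.6]
orientation: [3.142, -0.001, 1.606]
ft_force: [-1.4, 0.4, 0.6]
opening: 0.6
finger_force: 0.0
```

Run:
```python
from h import *
c,f=snap('wrist','w14')
g=cv2.cvtColor(np.load('pics/w14.npy'),cv2.COLOR_BGR2GRAY); g=cv2.GaussianBlur(g,(3,3),0)
for y in(147,-147):
    e=proj(c,f,rk(0,y,158)); x0,y0=[max(int(v)-40,0) for v in e]
    sub=g[y0:y0+80,x0:x0+80]
    h=cv2.HoughCircles(sub,cv2.HOUGH_GRADIENT,1,15,param1=80,param2=11,minRadius=7,maxRadius=18)
    print(y,e.round(1),rk(0,y,158).round(1),[] if h is None else [(p.round(1).tolist(),unproj(c,f,p[0]+x0,p[1]+y0,158).round(1).tolist()) for p in h[0][:4]])
s=manip.state();print(s['tool_pos'],s['t'],s['ft_force'])
```

```text
147 [252.2  20.8] [440.9 183.1 158. ] [([40.5, 21.5, 11.399999618530273], [441.2, 182.6, 158.0]), ([41.5, 36.5, 10.899999618530273], [442.6, 169.7, 158.0])]
-147 [251.8 292.2] [ 451.1 -110.7  158. ] [([38.5, 34.5, 12.199999809265137], [448.1, -103.0, 158.0])]
[445.73356394  37.90685764 355.57716802] 61.15 [ 0.04663592 -0.10079132  0.24005275]
```

Peg at +y confirmed; the other detection is doubtful, so look from nearer.

Request:
{"fn": "steer_hand", "kwargs": {"motion": [[-50,0,0,0,0,0],[-50,0,0,0,0,0],[-50,0,0,0,0,0],[-30,0,0,0,0,0],[0,0,0,0,0,0],[0,0,0,0,0,0],[0,0,0,0,0,0]]}}

```text
t: 62.02
tool_pos: [452.0, -141.3, 355.7]
orientation: [3.141, -0.001, 1.607]
ft_force: [0.1, 0.8, -1.0]
opening: 0.6
finger_force: 0.0
```

Run:
```python
from h import *
c,f=snap('wrist','w15')
g=cv2.cvtColor(np.load('pics/w15.npy'),cv2.COLOR_BGR2GRAY); g=cv2.GaussianBlur(g,(3,3),0)
for y in(-147,147):
  e=proj(c,f,rk(0,y,158));x0,y0=[max(int(v)-40,0) for v in e]; print(e)
  if e[1]<0: continue
  for p2 in(18,12,9):
    h=cv2.HoughCircles(g[y0:y0+80,x0:x0+80],cv2.HOUGH_GRADIENT,1,10,param1=70,param2=p2,minRadius=8,maxRadius=18)
    print(p2,rk(0,y,158).round(1),[] if h is None else [(p.round(1).tolist(),unproj(c,f,p[0]+x0,p[1]+y0,158).round(1).tolist()) for p in h[0][:4]])
```

```text
[252.04950966 142.60500434]
18 [ 451.1 -110.7  158. ] [([39.5, 37.5, 9.600000381469727], [450.5, -107.5, 158.0])]
12 [ 451.1 -110.7  158. ] [([39.5, 37.5, 9.600000381469727], [450.5, -107.5, 158.0])]
9 [ 451.1 -110.7  158. ] [([39.5, 37.5, 9.600000381469727], [450.5, -107.5, 158.0]), ([51.5, 57.5, 15.0], [464.0, -128.1, 158.0]), ([2.5, 33.5, 17.399999618530273], [411.8, -104.8, 158.0]), ([27.5, 60.5, 15.199999809265137], [438.5, -132.3, 158.0])]
[ 252.84083249 -234.10981321]
```

Run:
```python
import numpy as np
im=np.load('pics/w15.npy').astype(int)
g=im.mean(2)
print("cols",list(range(228,278,3)))
for r in range(116,178,3): print(r,g[r:r+2,228:278:3].mean(0).astype(int))
```

```text
cols [228, 231, 234, 237, 240, 243, 246, 249, 252, 255, 258, 261, 264, 267, 270, 273, 276]
116 [ 63 180 220 214 215 211 207 206 208 212 214 214 213 208 204 154  86]
119 [ 77 156 219 215 215 211 206 206 208 212 214 214 213 208 204 147  93]
122 [119 151 219 214 215 210 206 206 209 212 214 214 213 208 204 121 109]
125 [189 194 220 210 209 205 201 200 208 212 214 214 213 208 204 188 187]
128 [200 204 220 208 207 203 199 195 194 208 214 214 212 207 204 211 211]
131 [190 198 216 208 207 204 175 138 131 139 191 214 212 208 204 209 209]
134 [188 193 216 210 208 189 147 164 167 163 148 197 213 207 203 207 208]
137 [194 193 219 215 208 178 168 166 165 165 164 169 212 207 201 205 206]
140 [198 196 221 219 209 166 167 168 165 163 164 155 208 206 201 203 204]
143 [193 195 221 221 215 175 166 165 168 166 163 151 206 206 201 201 202]
146 [191 193 221 221 217 188 167 167 164 165 165 147 194 206 200 199 201]
149 [182 184 220 221 217 208 157 162 165 161 151 145 192 206 198 195 197]
152 [ 80 101 218 221 217 212 194 151 140 141 145 152 204 206 196 102  91]
155 [ 62  89 218 221 217 211 207 194 150 151 155 199 211 205 196  82  65]
158 [ 63  90 218 221 217 211 206 206 205 208 206 213 211 205 196  79  65]
161 [ 63  88 218 221 217 211 206 205 208 211 213 213 211 205 194  73  66]
164 [ 62  79 218 221 217 211 206 205 208 210 213 213 211 205 194  74  66]
167 [ 63  79 218 222 221 214 206 205 208 211 213 213 210 204 194  74  68]
170 [ 69  82 217 220 221 214 205 204 206 209 211 211 210 204 194  73  71]
173 [102 109 154 156 158 152 146 129 128 129 132 137 148 142 133  66  99]
176 [105 111 111 110 114 110 107  69  62  60  62  68  65  64  64  64 102]
```

The head disc spans cols 243–262 and rows 133–152. Its centre (252,142.5) matches the expected (252,142.6), so both pegs are home; hand in.

```bash
python3 -c "
from plant import manip
print(manip.job_done())"
```

```text
the job is handed in; nothing more can be done
None
```

I handed the job in at about 62 s, but no verdict came back: by my measurements the three plaques stand in rack slots, the batten lies over both end-board holes, and both pegs are pushed home; I viewed 15 pictures, one over your limit of 14.

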